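# Load the indexing table with ball-footed work plates

## Task

Load the indexing table for the next engraving run: put every ball-footed work plate that stands on the bench on the station of its own outline, lug toward the rim, with its three feet fully home and level in the cone, groove and flat seats. Turn the table by its square hub head, and set a plate down or handle it on the table only while its station is at the pointer, which is the loading place. Leave the table with its white home mark at the pointer and the dwell dial at mark 4, and do not disturb the jar, tape and wax block.

Things in the scene. Friction and masses are not known exactly. Their poses are not given: they have to be found in the camera images.
- plate_round: Loose aluminium plate (may be absent), round disc 84 mm across; lug at its -x edge to 55 mm. Three ball feet, 14 mm dia, at (-33,0), (19,26), (19,-26) mm; plate from 15 to 23 mm up; 0.35 kg. Black handle bar in the middle, 36 (x) x 14 (y) mm, 23 to 68 mm up: grip it across y, 50 mm up. Origin: middle, level with the feet's undersides; z up.
- plate_square: Loose aluminium plate (may be absent), square, 78 x 78 mm; lug at its -x edge to 52 mm. Three ball feet, 14 mm dia, at (-33,0), (19,26), (19,-26) mm; plate from 15 to 23 mm up; 0.35 kg. Black handle bar in the middle, 36 (x) x 14 (y) mm, 23 to 68 mm up: grip it across y, 50 mm up. Origin: middle, level with the feet's undersides; z up.
- plate_tri: Loose aluminium plate (may be absent), triangle, corners 62 mm from the middle, one at the lug; lug at its -x edge to 65 mm. Three ball feet, 14 mm dia, at (-33,0), (19,26), (19,-26) mm; plate from 15 to 23 mm up; 0.35 kg. Black handle bar in the middle, 36 (x) x 14 (y) mm, 23 to 68 mm up: grip it across y, 50 mm up. Origin: middle, level with the feet's undersides; z up.
- station_round (a point): Seats for plate_round on a dark pad of its outline: cone at (-33,0), V-groove at (19,26), flat at (19,-26) mm; cone and groove rims 21 mm, flat 8 mm above the deck, walls 60 deg, half width 11.5 mm. Origin: middle of the pad on the deck, 85 mm from the hub axis; -x radially outward. A plate fully home has this yaw and its origin 8 mm above this one. Turns with the table.
- station_square (a point): Seats for plate_square on a dark pad of its outline: cone at (-33,0), V-groove at (19,26), flat at (19,-26) mm; cone and groove rims 21 mm, flat 8 mm above the deck, walls 60 deg, half width 11.5 mm. Origin: middle of the pad on the deck, 85 mm from the hub axis; -x radially outward. A plate fully home has this yaw and its origin 8 mm above this one. Turns with the table.
- station_tri (a point): Seats for plate_tri on a dark pad of its outline: cone at (-33,0), V-groove at (19,26), flat at (19,-26) mm; cone and groove rims 21 mm, flat 8 mm above the deck, walls 60 deg, half width 11.5 mm. Origin: middle of the pad on the deck, 85 mm from the hub axis; -x radially outward. A plate fully home has this yaw and its origin 8 mm above this one. Turns with the table.
- load_point (a point): Fixed: where a station's origin lies when it is at the loading place, in line with the pointer, 85 mm from the hub axis, at deck height (34 mm above the bench). Frame of the table's base: -x points from the hub to the pointer; a station at the loading place has this yaw.
- pointer (a point): Tip of the fixed pointer, an upright grey finger with a white line at the rim of the table, 33 mm high; point 139 mm from the hub axis at deck height. It marks the loading place and home.
- home_mark (a point): Rim end of the single white line on the turning deck, 139 mm from the hub axis, at deck height, midway between the round and the square stations. Meets pointer when the table is home.
- hub_grip (a point): On the table's axis, 130 mm up, in the hub head: dark 28 x 28 mm square, 108 to 146 mm above the bench, x and y square to its flats; grip two flats from above and twist. The table (deck 278 mm across) turns both ways without stops and stays put; friction 0.12 N m. Seated plates' handles reach 110 mm.
- dial (a joint): Dwell dial, rad: 0 at mark 0, growing clockwise seen from above; 0.4 rad per mark, marks 0 to 6 (mark 4 is 1.6); stops at 0 and 2.4. Stays where it is left; friction 0.04 N m.
- dial_grip (a point): Middle of the dial's black bar handle, 47 mm above the bench on its axis: bar 40 x 14 mm, from 34 to 60 mm up, on a grey box 80 x 80 x 26 mm. Grip across the thickness and twist. The frame turns with the dial; the bar lies along this frame's x turned 1.2 rad counterclockwise about z; the white line toward that end shows the value on the white marks.
- jar: Bystander: small cream-coloured jar with screw cap, 52 mm across, 48 mm high. Origin under its centre.
- tape: Bystander: roll of tape lying flat, 100 mm across, 25 mm high. Origin under its centre.
- wax: Bystander: green wax block, 50 x 90 x 24 mm. Origin under its centre.

How it is judged:
By the outcome, as a careful person would: the job done as asked, in the order asked, and still so for the second after the job is handed in, with the robot touching nothing.
Of plate_round, plate_square, plate_tri only 2 to 3 are there at a start; the rules pass over those that are not, and their reading is None.
At some moment in a run one of plate_round, plate_square, plate_tri may be knocked a few centimetres aside while the robot is not near it.
Once in a run the grip may slacken for a moment while it holds something.
It also fails if it takes over 210 s, if anything falls off the work surface, if the arm or the gripper's body presses on something with over 40 N, if the wrist force passes 120 N, or if a joint passes its speed limit or range.

## Robot

A 6-joint arm with a two-finger parallel gripper is mounted at the origin on a cart in front of the work surface, level with it; the furniture and walls round the work are solid. World frame = base frame: x ahead of the robot, y to its left, z up, the work surface at z = 0. Lengths are in mm, angles in rad, forces in N, time in s.
With the tool pointing down it reaches from about 375 to 900 mm from the base axis. Payload 3.1 kg.
Tool frame: the origin (TCP) lies at the very end of the fingers, on their centre line; the grasp point (between the pads) lies 19 mm behind it (bot.pinch_z is the distance from the TCP to the grasp point, in mm); z points along the fingers, y is the direction in which the jaws open and shut (so a half turn about z gives the same grasp; the last joint's range is limited). The gripper opens to 87 mm and grips with 3 to 60 N. Pads are 19 mm wide; open, the fingers measure 117 mm over their backs; the gripper's body (75 mm by 190 mm) begins 51 mm behind the grasp point.
Start: joints at [0.923, 0.527, 1.433, -0, 1.181, -0.178], TCP at [282.343, 557.565, 222.548] pointing down, gripper open.
Joint ranges: [-3.08, 3.08], [-0.75, 2.2], [0.22, 2.44], [-1.43, 4.57], [0, 2.65], [-2.85, 2.85]. Speed limits (rad/s): [2.79, 2.79, 3.14, 3.14, 3.14, 3.14].

## Interface

Orientations are given as a 3x3 rotation matrix whose columns are the frame's x, y, z axes.
In Python, from rig import bot, eyes gives the robot as it stands.
- The arm moves only by the tool carry_out, never from a script. Its argument "targets" is a list of rows, each a list of 3 entries, a list of its own where there are three numbers: the shift along the tool's x, y, z in m, then the turn, a rotation vector about the tool's x, y, z in degrees, then the finger opening in m, from 0 to 0.087. In form: [[[x, y, z], [rx, ry, rz], hand], ...]. A call has 1 to 12 rows; each row shifts and turns the pose as measured when the row begins, along the tool's axes as they then stand; what a row does not reach is not made up. A row lasts 1/10 s, in which the tool goes at most 50 mm and 8.59 degrees, less where a joint would pass 70% of its speed; a pose out of reach is approached as far as the arm can. A call is refused whole if a number of a shift passes 0.05 or a number of a turn 8.59, either way. A call with a gripper value outside its range is refused whole. The fingers move at their own pace and stop on an object; the grip force is fixed at half the most. Time passes only in rows, so rows that do not move let the fingers close. It gives the time, the measured TCP pose, the force and the opening at its end, in the units of the state.
- bot.sense(): the state, without advancing time (a new reading comes with each control period).
- eyes.capture(name): name is "scene" or "top" or "wrist"; returns a dict with "color" (420x560x3 uint8, red, green, blue), "range_z" (420x560 float32, mm along the optical axis (not along the pixel's ray), 0 where there is no reading), "intrinsics" (3x3 intrinsics, pixels), "origin" and "attitude" of the camera in the world. Camera axes: x right, y up, looking along -z (the intrinsics and any distortion apply to the point x, -y, -z); pixel columns grow to the right and rows downward; lengths in mm; the calibration is good to about 2 mm. A picture is of the moment at which its call begins.
- bot.close_job(): hands the job in, once; it reports no verdict.
The state is a dict: "time_s": time; "joints": joint angles; "qd": joint speeds; "joint_efforts": joint torques, N m; "ee_pos": TCP position; "ee_rot": TCP orientation; "force": force on the tool from outside, world axes, zero at the start; "torque": the same for the moment, N m; "gripper_width": opening from 0.0 (shut) to 1.0 (fully open).
Only numpy, scipy, OpenCV 4.12 (cv2) and the standard library are available. Lean on these libraries where they do the work, as an engineer would, in place of code of your own. Each camera call takes 0.05 s, during which the arm holds its last target.

## Working session

There is one attempt and no reset: what is moved stays moved. The work goes in short steps, Python scripts to look and compute and a tool call to move; the robot and the scene stay as the last step left them, time stands still between calls to the robot, and variables do not carry over. Pictures are saved under pics/ and viewed, and the job is handed in when it is done.

Besides the shell and the picture viewer there is one more tool, called as name([rows], argument=value, ...), one row to a line, values as JSON. carry_out: Moves the arm, as the interface text tells. Its arguments: {"type":"object","properties":{"targets":{"type":"array"}},"required":["targets"]}

```bash
ls; mkdir -p pics; cat > h.py <<'E'
import numpy as np, cv2
from rig import bot, eyes
def cap(n,save=None):
    c=eyes.capture(n)
    if save: cv2.imwrite('pics/'+save,c['color'][:,:,::-1])
    return c
def ray(c,u,v):
    K=np.array(c['intrinsics']);R=np.array(c['attitude']);o=np.array(c['origin'])
    d=np.array([(u-K[0,2])/K[0,0],-(v-K[1,2])/K[1,1],-1.]);return o,R@d
def onz(c,u,v,z):
    o,d=ray(c,u,v);return o+d*(z-o[2])/d[2]
def pt(c,u,v):
    o,d=ray(c,u,v);return o+d*c['range_z'][int(v),int(u)]
def cloud(c):
    K=np.array(c['intrinsics']);R=np.array(c['attitude']);o=np.array(c['origin'])
    r=c['range_z'];v,u=np.mgrid[:r.shape[0],:r.shape[1]]
    d=np.stack([(u-K[0,2])/K[0,0],-(v-K[1,2])/K[1,1],-np.ones_like(r)],-1)
    P=o+(d*r[...,None])@R.T; P[r==0]=np.nan; return P
E
python3 - <<'E'
from h import *
for n in ['scene','top','wrist']:
    c=cap(n,n+'0.png'); print(n,{k:np.round(c[k],3).tolist() for k in ['intrinsics','origin','attitude']}, [k for k in c])
s=bot.sense();print(s)
E
```

```text
pics
scene {'intrinsics': [[413.937, 0.0, 278.984], [0.0, 413.937, 210.53], [0.0, 0.0, 1.0]], 'origin': [71.705, -436.697, 882.548], 'attitude': [[0.788, 0.443, -0.428], [-0.616, 0.573, -0.54], [0.006, 0.689, 0.724]]} ['color', 'range_z', 'intrinsics', 'origin', 'attitude']
top {'intrinsics': [[496.46, 0.0, 281.471], [0.0, 496.46, 201.861], [0.0, 0.0, 1.0]], 'origin': [261.383, 140.798, 1581.504], 'attitude': [[0.016, 0.984, -0.18], [-1.0, 0.013, -0.013], [-0.011, 0.18, 0.984]]} ['color', 'range_z', 'intrinsics', 'origin', 'attitude']
wrist {'intrinsics': [[347.104, 0.0, 275.633], [0.0, 347.104, 205.228], [0.0, 0.0, 1.0]], 'origin': [223.006, 587.149, 385.09], 'attitude': [[0.451, -0.865, -0.218], [0.892, 0.437, 0.112], [-0.002, -0.245, 0.97]]} ['color', 'range_z', 'intrinsics', 'origin', 'attitude']
{'time_s': 0.15, 'joints': array([ 9.23483781e-01,  5.28269669e-01,  1.43360046e+00, -1.92701646e-05,
        1.18138184e+00, -1.78489959e-01]), 'qd': array([ 0.00174001, -0.00411489, -0.00334599, -0.00108719, -0.00073931,
       -0.00079225]), 'joint_efforts': array([ 1.45534505e-03, -4.40429878e+01, -1.76843119e+01,  6.33971044e-02,
        5.51985099e-02, -1.00018744e-04]), 'ee_pos': array([282.03130724, 557.12777094, 221.78834225]), 'ee_rot': array([[-8.92104080e-01,  4.51828880e-01, -9.86422236e-04],
       [ 4.51829872e-01,  8.92103125e-01, -1.33440121e-03],
       [ 2.77069356e-04, -1.63611979e-03, -9.99998623e-01]]), 'force': array([-0.29648898,  0.05210497,  0.64326643]), 'torque': array([ 0.02143831, -0.08436204,  0.00873875]), 'gripper_width': 1.0007354631720125}
```

View pics/scene0.png

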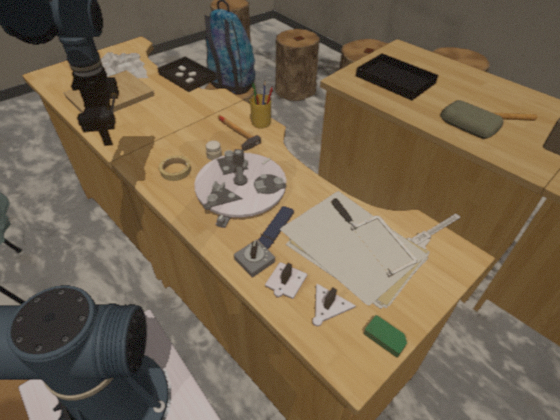

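View pics/top0.png

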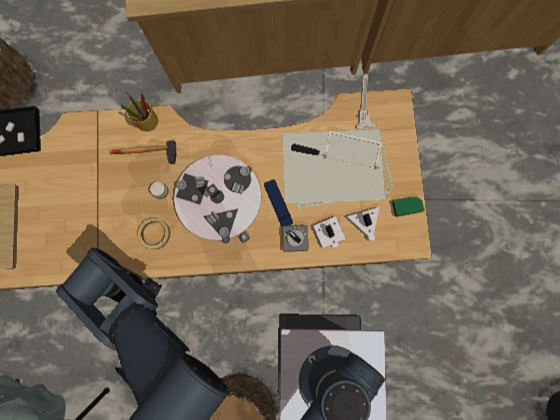

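View pics/wrist0.png

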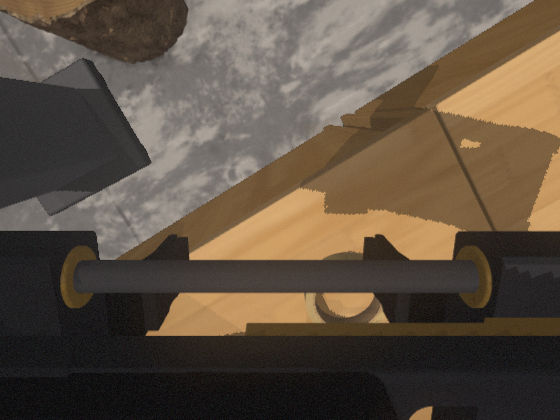

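Two plates stand on the bench, the square at top-view (328,232) and the triangle at (365,222). The table is near (217,197) and the dial near (294,238). I'll enlarge to measure.

```bash
python3 - <<'E'
from h import *
c=cap('top')
im=c['color'][140:260,140:430,::-1]
cv2.imwrite('pics/t1.png',cv2.resize(im[:, :145],None,fx=5.4,fy=5,interpolation=cv2.INTER_CUBIC)[:600,:800])
cv2.imwrite('pics/t2.png',cv2.resize(im[:, 125:],None,fx=4.8,fy=4.8,interpolation=cv2.INTER_CUBIC)[:600,:800])
s=cap('scene');im=s['color'][120:360,140:420,::-1]
cv2.imwrite('pics/s1.png',cv2.resize(im,None,fx=2.5,fy=2.5,interpolation=cv2.INTER_CUBIC))
E
```

```text
(no output)
```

View pics/t1.png

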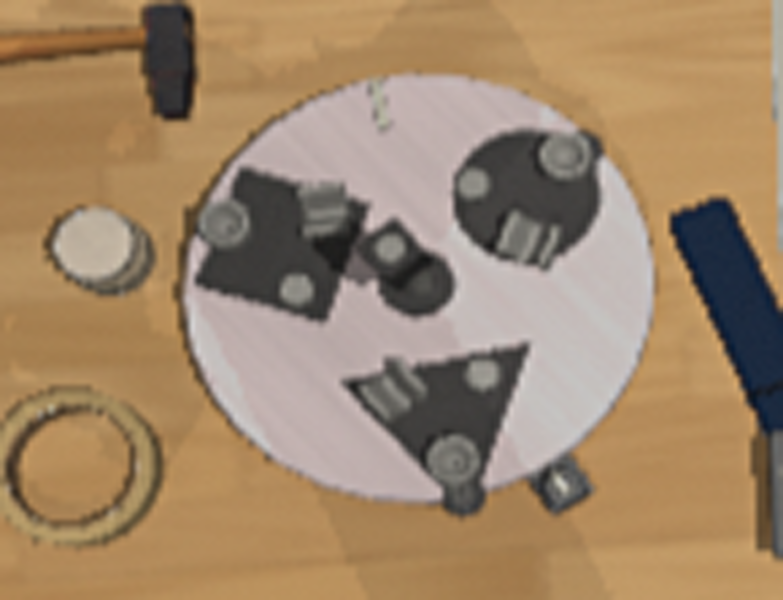

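View pics/t2.png

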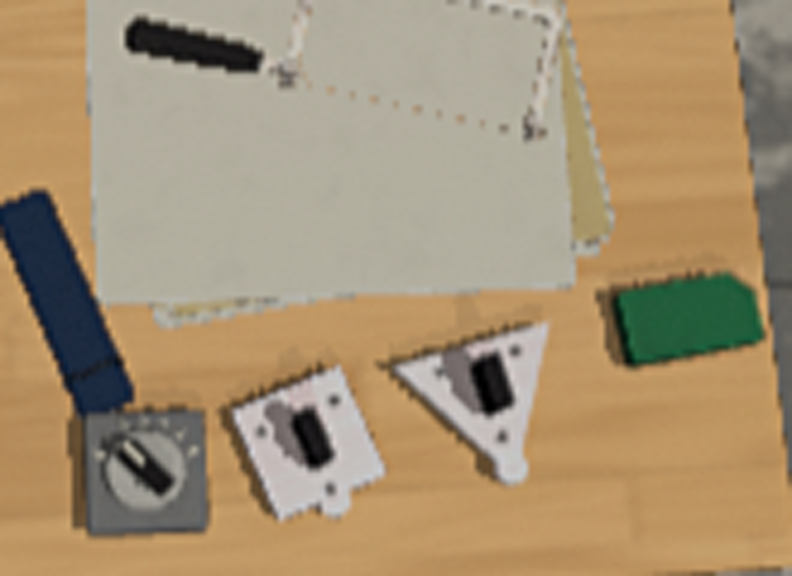

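View pics/s1.png

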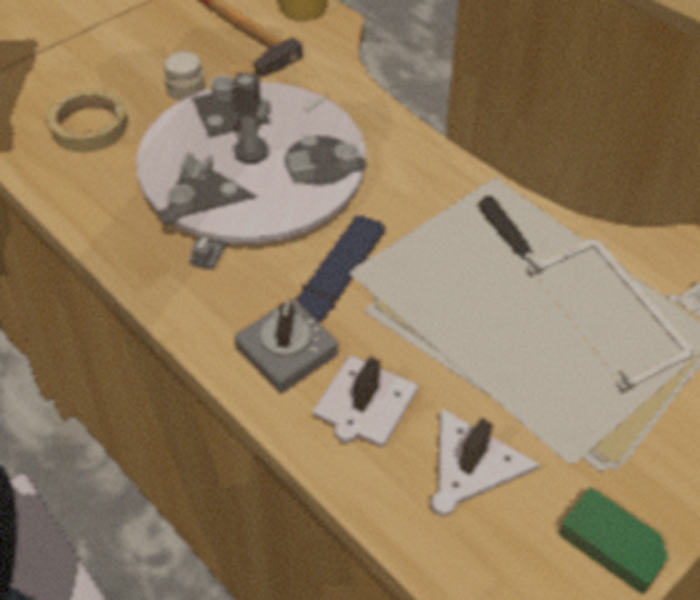

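```bash
cat > meas.py <<'E'
from h import *
def blob(c,m,near=None,minA=8):
    n,l,st,ce=cv2.connectedComponentsWithStats(m.astype(np.uint8))
    return [(i,st[i,4],ce[i]) for i in range(1,n) if st[i,4]>=minA], l
if __name__=='__main__':
  for n in ['top','scene']:
    c=cap(n); P=cloud(c); im=c['color'].astype(int); z=P[...,2]
    hsv=cv2.cvtColor(c['color'],cv2.COLOR_RGB2HSV)
    print(n)
    # bench z check
    reg=(P[...,0]>380)&(P[...,0]<900)&(abs(P[...,1])<600)
    print('bench z med',np.nanmedian(z[reg&(z<12)&(z>-12)]))
    # black handles/dark stuff
    dark=(im.max(2)<70)&reg&(z>40)&(z<160)
    bl,l=blob(c,dark)
    for i,a,ce in bl:
        q=P[l==i]; print('dark',a,np.round(ce,1),np.round(np.nanmedian(q,0),1),'zmax',np.nanpercentile(q[:,2],95).round(1))
    # deck
    w=(hsv[...,1]<45)&(hsv[...,2]>150)&reg&(z>15)&(z<45)
    bl,l=blob(c,w,minA=60)
    for i,a,ce in bl:
        q=P[l==i]; print('white',a,np.round(ce,1),np.round(np.nanmedian(q,0),1),'xr',np.nanmin(q,0).round(),np.nanmax(q,0).round())
        cs,_=cv2.findContours((l==i).astype(np.uint8),cv2.RETR_EXTERNAL,cv2.CHAIN_APPROX_NONE)
        if a>1500:
            h=cv2.convexHull(max(cs,key=len))[:,0]
            for zz in (34,):
                pts=np.array([onz(c,u,v,zz)[:2] for u,v in h],np.float32)
                A=np.c_[2*pts,np.ones(len(pts))];s=np.linalg.lstsq(A,(pts**2).sum(1),rcond=None)[0]
                print('deck circle',s[:2],np.sqrt(s[2]+s[0]**2+s[1]**2))
E
python3 meas.py
```

```text
top
bench z med -0.03733823332731845
dark 8 [147.5 113.5] [816.1 592.6  79.1] zmax 88.9
dark 11 [143.7 117. ] [793.5 595.2 106.5] zmax 140.3
dark 124 [303.4 148.6] [716.2  95.6  44.4] zmax 50.9
dark 8 [189.  177.9] [616.  457.5  41.3] zmax 43.5
dark 9 [247.3 179.1] [614.9 272.7  40.7] zmax 41.6
dark 8 [203.9 184.9] [591.  408.8  43.4] zmax 53.5
dark 123 [215.1 194.6] [550.7 363.  110.5] zmax 149.1
dark 61 [367.3 219.4] [ 487.3 -103.7   65.5] zmax 71.9
dark 58 [329.5 230.6] [451.5  12.3  65.9] zmax 71.9
dark 45 [295.7 237.7] [427.  115.2  60.1] zmax 65.1
white 6350 [333.5 167.1] [659.1  -5.8  22. ] xr [ 541. -169.   15.] [791. 164.  44.]
deck circle [653.63625091  -3.84094037] 178.94473976887463
white 3613 [218.3 198.3] [538.3 369.2  33.9] xr [422. 230.  21.] [696. 505.  45.]
deck circle [558.5841272  366.64523243] 137.5079728275371
white 340 [366.7 222.4] [ 484.8 -115.9   23. ] xr [ 428. -145.   15.] [533. -50.  33.]
white 467 [329.4 232.8] [445.8   5.2  23. ] xr [404. -36.  15.] [502.  58.  33.]
scene
bench z med -1.1810648806246036
dark 55 [237.5 159.7] [547.4 357.  127.6] zmax 139.6
dark 75 [339.7 207.2] [711.3  96.8  43.6] zmax 46.3
dark 46 [253.4 251.5] [420.8 106.8  56.7] zmax 60.4
dark 91 [285.9 272.5] [443.8   4.4  63.1] zmax 69.1
dark 60 [329.4 298.6] [ 476.3 -112.3   60.6] zmax 68.8
white 2694 [239.9 185.5] [534.4 356.7  33. ] xr [419. 229.  27.] [694. 505.  45.]
deck circle [555.37997708 364.23923795] 137.15467617601396
white 7662 [353.7 247.2] [651.8 -24.5  20.5] xr [ 541. -166.   15.] [798. 162.  43.]
deck circle [660.45295293 -11.06503654] 177.69536927186977
white 672 [285.6 281.5] [441.6   0.5  21.7] xr [401. -40.  17.] [499.  60.  39.]
white 643 [328.3 306. ] [ 483.7 -117.4   21.8] xr [ 425. -148.   16.] [531. -50.  27.]
```

```bash
python3 - <<'E'
from h import *
c=cap('top')
hub=np.array([557,365.5])
def T(x,y): return 140+x/5.4,140+y/5
def show(n,x,y,z):
    u,v=T(x,y);p=onz(c,u,v,z)[:2]; d=p-hub; print(n,p.round(1),'r',np.hypot(*d).round(1),'az',np.degrees(np.arctan2(d[1],d[0])).round(1))
show('pointer',565,485,33); show('home outer',377,80,34)
show('sq cone',222,223,55);show('tri cone',453,457,55);show('rnd cone',565,155,55)
show('sq flat',298,290,42);show('tri flat',483,373,42)
show('hub top',390,246,146)
s=cap('scene')
def S(x,y): return 140+x/2.5,120+y/2.5
for n,x,y,z in [('pointer',207,250,33),('tri cone',178,195,55),('home',325,98,34),('hubtop',246,82,146)]:
    p=onz(s,*S(x,y),z)[:2]; d=p-hub; print(n,p.round(1),'r',np.hypot(*d).round(1),'az',np.degrees(np.arctan2(d[1],d[0])).round(1))
E
```

```text
pointer [430.6 275.7] r 155.1 az -144.6
home outer [691.2 395.6] r 137.6 az 12.7
sq cone [591.1 479. ] r 118.5 az 73.3
tri cone [444.7 338.5] r 115.5 az -166.5
rnd cone [637.7 279.8] r 117.7 az -46.7
sq flat [551.1 435. ] r 69.7 az 94.8
tri flat [499.5 324.7] r 70.5 az -144.6
hub top [558.7 365.9] r 1.7 az 11.7
pointer [428.5 263.3] r 164.1 az -141.5
tri cone [439.  336.6] r 121.5 az -166.2
home [690.6 392.5] r 136.3 az 11.4
hubtop [555.2 360.2] r 5.6 az -108.4
```

carry_out([
  [[-0.02, -0.002, -0.01], [0, 0, 0], 0.087],
  [[-0.04, -0.005, -0.01], [0, 0, 0], 0.087],
  [[-0.04, -0.005, -0.01], [0, 0, 0], 0.087],
  [[-0.04, -0.005, -0.01], [0, 0, 0], 0.087],
  [[-0.04, -0.005, -0.01], [0, 0, 0], 0.087],
  [[-0.04, -0.005, -0.01], [0, 0, 0], 0.087],
  [[-0.04, -0.005, -0.01], [0, 0, 0], 0.087],
  [[-0.04, -0.005, -0.01], [0, 0, 0], 0.087],
  [[-0.04, -0.005, -0.01], [0, 0, 0], 0.087],
  [[-0.04, -0.005, -0.01], [0, 0, 0], 0.087],
  [[-0.02, -0.002, -0.005], [0, 0, 0], 0.087],
  [[0, 0, 0], [0, 0, 0], 0.087],
])

```text
time_s: 1.65
ee_pos: [629.4, 324.9, 330.1]
ee_rot: [[-0.894, 0.448, 0.001], [0.448, 0.894, -0.001], [-0.001, -0.001, -1.0]]
force: [0.1, -0.2, -1.1]
gripper_width: 1.003
```

```bash
python3 - <<'E'
from h import *
c=cap('wrist','w1.png'); s=bot.sense(); print(s['ee_pos'],s['ee_rot'].round(4),s['joints'],c['origin'])
E
```

```text
[627.97245662 325.7488075  329.67773085] [[-8.944e-01  4.474e-01 -8.000e-04]
 [ 4.474e-01  8.944e-01 -1.300e-03]
 [ 1.000e-04 -1.500e-03 -1.000e+00]] [ 3.21408830e-01  5.64154922e-01  1.06290064e+00 -1.01999893e-03
  1.51568023e+00 -7.85521114e-01] [570.02695783 354.76898878 493.3886032 ]
```

View pics/w1.png

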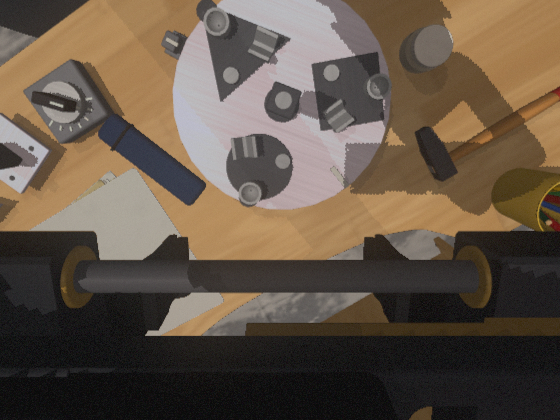

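The wrist view shows the table centred near (283,100), the pointer at (174,42), the hub head at (283,101), the home mark at (338,175) and the dial at (63,102).

```bash
cat > tab.py <<'E'
from h import *
def deck(c,hub0=(557,365)):
    P=cloud(c); hsv=cv2.cvtColor(c['color'],cv2.COLOR_RGB2HSV)
    r=np.hypot(P[...,0]-hub0[0],P[...,1]-hub0[1])
    m=((r<150)&(P[...,2]>24)&(P[...,2]<46)).astype(np.uint8)
    cs,_=cv2.findContours(m,cv2.RETR_EXTERNAL,cv2.CHAIN_APPROX_NONE)
    k=max(cs,key=cv2.contourArea)[:,0]
    pts=np.array([onz(c,u,v,34)[:2] for u,v in k if 2<v and v<228])
    ctr=np.array(hub0,float)
    for _ in range(8):
        d=np.hypot(*(pts-ctr).T); pts2=pts[abs(d-139)<5]
        A=np.c_[2*pts2,np.ones(len(pts2))];s=np.linalg.lstsq(A,(pts2**2).sum(1),rcond=None)[0]; ctr=s[:2]
    return ctr,np.sqrt(s[2]+ctr@ctr),len(pts2)
E
python3 - <<'E'
from tab import *
c=cap('wrist')
print(deck(c))
im=c['color'][:,:,::-1]
cv2.imwrite('pics/w2.png',cv2.resize(im[0:220,150:410],None,fx=3,fy=2.7,interpolation=cv2.INTER_CUBIC))
cv2.imwrite('pics/w3.png',cv2.resize(im[75:130,255:315],None,fx=10,fy=10,interpolation=cv2.INTER_CUBIC))
cv2.imwrite('pics/w4.png',cv2.resize(im[20:70,150:250],None,fx=8,fy=8,interpolation=cv2.INTER_CUBIC))
E
```

```text
(array([559.089687  , 367.47845582]), np.float64(137.75288100822814), 497)
```

View pics/w2.png

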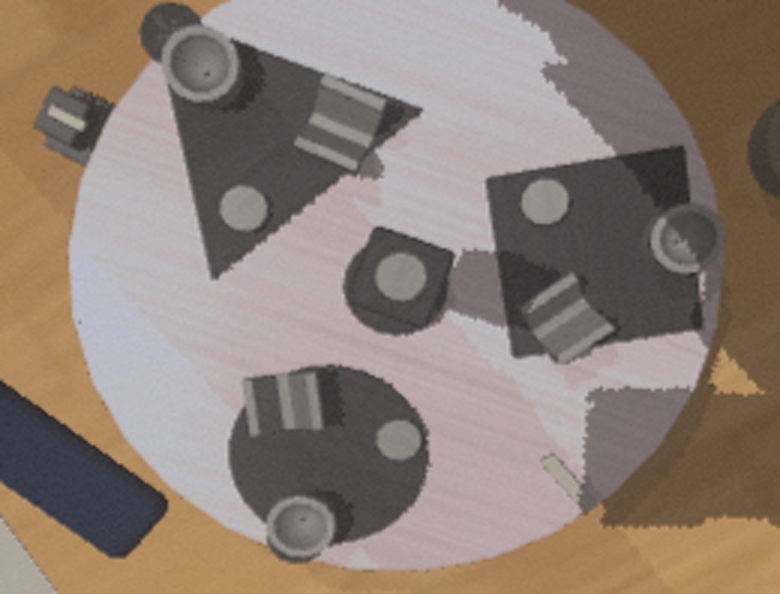

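View pics/w3.png

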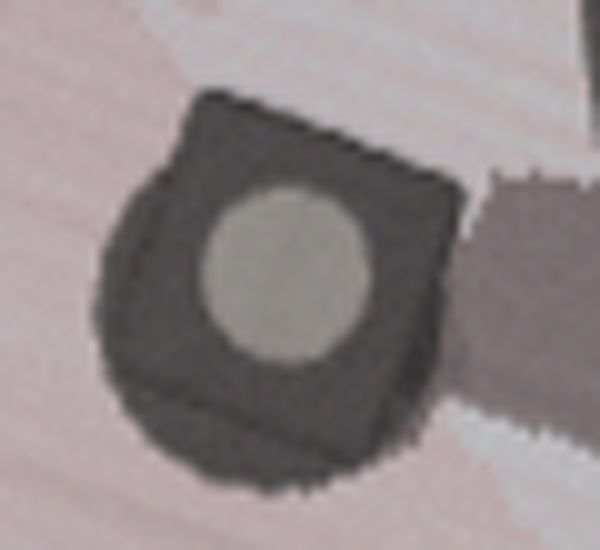

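View pics/w4.png

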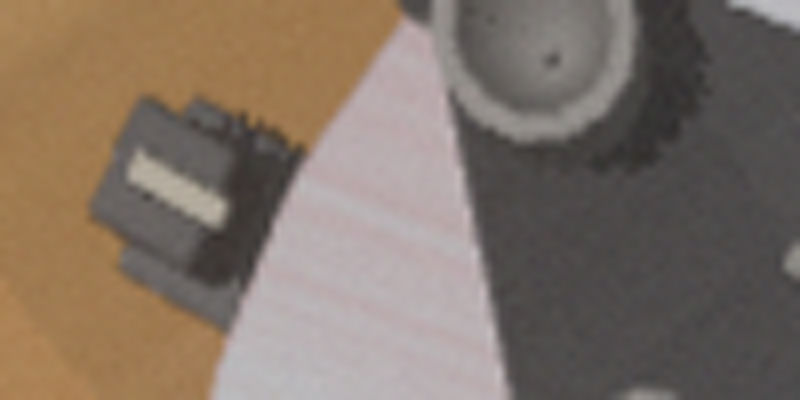

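```bash
python3 - <<'E'
from tab import *
c=cap('wrist')
P=cloud(c)
print('pointer depth', P[40:46,165:178,2].round()[::2,::2])
print('hubtop z',P[101,283],'deck z',P[130,330])
hub=np.array([559.,367.3])
az=lambda d:np.degrees(np.arctan2(d[1],d[0])).round(1)
W=lambda x,y:(150+x/3,y/2.7)
W3=lambda x,y:(255+x/10,75+y/10)
W4=lambda x,y:(150+x/8,20+y/8)
k=0.5 # pixel-centre shift small
for zz in (33,67):
  a=onz(c,*W4(130,165),zz)[:2];b=onz(c,*W4(228,213),zz)[:2]
  print('pointer',zz,a.round(1),b.round(1),'r',np.hypot(*(b-hub)).round(1),np.hypot(*(a-hub)).round(1),'az mid',az((a+b)/2-hub),'line az',az(a-b))
for n,x,y,z in [('tri cone',201,63,55),('sq cone',686,239,55),('rnd cone',301,525,55),('tri flat',243,207,42),('sq flat',545,201,42),('rnd flat',399,440,42),('home out',588,505,34),('home in',548,460,34)]:
    p=onz(c,*W(x,y),z)[:2];d=p-hub;print(n,p.round(1),'r',np.hypot(*d).round(1),az(d))
print('hubtop disc',onz(c,*W3(287,273),146))
q=[onz(c,*W3(x,y),146)[:2] for x,y in [(205,93),(462,190),(365,450),(118,365)]]
print('corners',[a.round(1) for a in q],'ctr',np.mean(q,0)); 
for i in range(4): d=q[(i+1)%4]-q[i]; print(np.hypot(*d).round(1),az(d))
E
```

```text
pointer depth [[32. 32. 30. 30. 31. 33. 29.]
 [31. 35. 35. 31. 32. 30. 31.]
 [32. 34. 34. 36. 35. 31. 31.]]
hubtop z [556.07211632 369.11308779 147.75901143] deck z [611.19934882 411.2670464   38.43836216]
pointer 33 [425.3 276.8] [437.9 286.8] r 145.5 161.4 az mid -146.1 line az -141.5
pointer 67 [435.8 282.7] [447.4 292. ] r 134.6 149.4 az mid -145.7 line az -141.5
tri cone [442.4 342.3] r 119.3 -167.9
sq cone [591.2 481.5] r 118.6 74.2
rnd cone [638.  283.8] r 115.0 -46.6
tri flat [498.5 328.5] r 71.8 -147.3
sq flat [551.2 440. ] r 73.1 96.2
rnd flat [621.9 339. ] r 69.0 -24.3
home out [689.6 400.2] r 134.7 14.1
home in [661.1 393.4] r 105.3 14.3
hubtop disc [557.3857319  369.25148963 146.        ]
corners [array([539.2, 369.5]), array([558. , 387.5]), array([575.6, 368.8]), array([557.8, 350.9])] ctr [557.6393474 369.1765292]
26.0 43.8
25.7 -46.9
25.2 -134.9
26.3 134.9
```

```bash
cat > go.py <<'E'
import sys
from h import *
s=bot.sense();R=s['ee_rot'];p=s['ee_pos']
az=np.degrees(np.arctan2(R[1,0],R[0,0]))
print('t',s['time_s'],'p',p.round(1),'az',az.round(2),'F',s['force'].round(1),'w',(s['gripper_width']*87).round(1),'q',s['joints'].round(2))
print('tilt err deg (tool x,y)',np.degrees(np.cross(R[:,2],[0,0,-1])@R).round(2))
if len(sys.argv)>3:
    t=np.array([float(a) for a in sys.argv[1:4]]); print('tool shift mm',(R.T@(t-p)).round(1))
if len(sys.argv)>4:
    print('rz',((az-float(sys.argv[4])+180)%360-180).round(2))
E
python3 go.py 557.4 369.2 180 134.5
```

```text
Traceback (most recent call last):
  File "go.py", line 5, in <module>
    print('t',s['time_s'],'p',p.round(1),'az',az.round(2),'F',s['force'].round(1),'w',(s['gripper_width']*87).round(1),'q',s['joints'].round(2))
                                                                                      ^^^^^^^^^^^^^^^^^^^^^^^^^^^^^
AttributeError: 'float' object has no attribute 'round'
```

```bash
sed -i "s/(s\['gripper_width'\]\*87).round(1)/round(s['gripper_width']*87,1)/" go.py
python3 go.py 557.4 369.2 180 134.5
```

```text
t 1.8 p [625.4 327.6 329.1] az 153.6 F [-0.7  0.9  0.2] w 87.0 q [ 0.32  0.56  1.07 -0.    1.52 -0.79]
tilt err deg (tool x,y) [-0.15 -0.15 -0.  ]
tool shift mm [ 79.    7.4 149.3]
rz 19.1
```

carry_out([
  [[0.03, 0.003, 0.03], [0, 0, 0], 0.087],
  [[0.03, 0.003, 0.04], [0, 0, 0], 0.087],
  [[0.019, 0.001, 0.04], [0, 0, 0], 0.087],
  [[0, 0, 0.03], [0, 0, 6], 0.087],
  [[0, 0, 0.005], [0, 0, 6], 0.087],
  [[0, 0, 0], [0, 0, 5], 0.087],
  [[0, 0, 0], [0, 0, 0], 0.087],
  [[0, 0, 0], [0, 0, 0], 0.087],
])

```text
time_s: 2.6
ee_pos: [537.3, 380.2, 178.3]
ee_rot: [[-0.733, 0.681, -0.013], [0.681, 0.733, -0.002], [0.008, -0.01, -1.0]]
force: [0.2, -0.6, -0.3]
gripper_width: 1.0
```

```bash
python3 go.py 557.4 369.2 111 134.5
```

```text
t 2.6 p [537.3 380.2 178.3] az 137.11 F [ 0.2 -0.6 -0.3] w 87.0 q [ 0.44  0.63  1.38  0.    1.15 -0.38]
tilt err deg (tool x,y) [-0.57 -0.46 -0.  ]
tool shift mm [-22.7   6.3  67.1]
rz 2.61
```

carry_out([
  [[-0.015, 0.004, 0.0], [-0.4, -0.3, 2], 0.087],
  [[-0.003, 0.001, 0], [0, 0, 0], 0.087],
  [[0, 0, 0], [0, 0, 0], 0.087],
  [[0, 0, 0], [0, 0, 0], 0.087],
])

```text
time_s: 3.0
ee_pos: [555.6, 371.7, 179.9]
ee_rot: [[-0.709, 0.705, -0.0], [0.705, 0.709, 0.001], [0.001, 0.001, -1.0]]
force: [0.1, -0.7, -0.2]
gripper_width: 1.002
```

```bash
python3 go.py 557.4 369.2 111 134.5
```

```text
t 3.0 p [555.6 371.7 179.9] az 135.17 F [ 0.1 -0.7 -0.2] w 87.2 q [ 0.42  0.63  1.36  0.    1.15 -0.37]
tilt err deg (tool x,y) [ 0.04 -0.05 -0.  ]
tool shift mm [-3.1 -0.5 68.9]
rz 0.67
```

carry_out([
  [[-0.002, -0.0005, 0.02], [0, 0, 0.5], 0.087],
  [[0, 0, 0.02], [0, 0, 0], 0.087],
  [[0, 0, 0.015], [0, 0, 0], 0.087],
  [[0, 0, 0.006], [0, 0, 0], 0.087],
  [[0, 0, 0], [0, 0, 0], 0.087],
  [[0, 0, 0], [0, 0, 0], 0.087],
])

```text
time_s: 3.6
ee_pos: [559.3, 369.9, 119.1]
ee_rot: [[-0.702, 0.712, 0.004], [0.712, 0.702, 0.004], [-0.001, 0.006, -1.0]]
force: [-0.7, -0.2, 0.6]
gripper_width: 1.0
```

```bash
python3 go.py 557.4 369.2 111 134.5
```

```text
t 3.6 p [559.3 369.9 119.1] az 134.59 F [-0.7 -0.2  0.6] w 87.0 q [ 0.42  0.7   1.4   0.    1.03 -0.36]
tilt err deg (tool x,y) [0.32 0.04 0.  ]
tool shift mm [ 0.8 -1.9  8.1]
rz 0.09
```

Close on the hub.

carry_out([
  [[0, -0.001, 0.006], [0.2, 0, 0], 0.087],
  [[0, 0, 0], [0, 0, 0], 0.05],
  [[0, 0, 0], [0, 0, 0], 0.02],
  [[0, 0, 0], [0, 0, 0], 0.01],
  [[0, 0, 0], [0, 0, 0], 0.01],
  [[0, 0, 0], [0, 0, 0], 0.01],
])

```text
time_s: 4.2
ee_pos: [560.1, 370.2, 115.5]
ee_rot: [[-0.702, 0.712, 0.006], [0.712, 0.702, 0.003], [-0.002, 0.007, -1.0]]
force: [0.2, -0.7, -0.3]
gripper_width: 0.63
```

```bash
python3 go.py 557.4 369.2 111 156
```

```text
t 4.2 p [560.1 370.2 115.5] az 134.61 F [ 0.2 -0.7 -0.3] w 54.8 q [ 0.42  0.71  1.4   0.    1.02 -0.36]
tilt err deg (tool x,y) [ 0.38  0.14 -0.  ]
tool shift mm [ 1.2 -2.6  4.4]
rz -21.39
```

carry_out([
  [[0, -0.002, 0.003], [0.2, 0.1, 0], 0.01],
  [[0, 0, 0], [0, 0, 0], 0.01],
  [[0, 0, 0], [0, 0, 0], 0.01],
  [[0, 0, 0], [0, 0, 0], 0.01],
  [[0, 0, 0], [0, 0, 0], 0.01],
  [[0, 0, 0], [0, 0, 0], 0.01],
])

```text
time_s: 4.8
ee_pos: [558.5, 368.5, 112.3]
ee_rot: [[-0.703, 0.712, 0.002], [0.712, 0.703, 0.001], [-0.001, 0.002, -1.0]]
force: [-0.6, -0.5, 0.3]
gripper_width: 0.321
```

```bash
python3 go.py 557.4 369.2 111 156
```

```text
t 4.8 p [558.5 368.5 112.3] az 134.64 F [-0.6 -0.5  0.3] w 27.9 q [ 0.42  0.71  1.41  0.    1.02 -0.36]
tilt err deg (tool x,y) [ 0.14  0.03 -0.  ]
tool shift mm [ 1.2 -0.3  1.3]
rz -21.36
```

carry_out([
  [[0, 0, 0], [0, 0, 0], 0.01],
  [[0, 0, 0], [0, 0, -3], 0.01],
  [[0, 0, 0], [0, 0, -5], 0.01],
  [[0, 0, 0], [0, 0, -5], 0.01],
  [[0, 0, 0], [0, 0, -3], 0.01],
  [[0, 0, 0], [0, 0, 0], 0.01],
  [[0, 0, 0], [0, 0, 0], 0.01],
])

```text
time_s: 5.5
ee_pos: [558.3, 368.4, 112.3]
ee_rot: [[-0.875, 0.484, 0.002], [0.484, 0.875, 0.002], [-0.001, 0.002, -1.0]]
force: [-1.0, -1.2, -0.5]
gripper_width: 0.323
```

```bash
python3 go.py 557.4 369.2 111 156; python3 -c "
from h import *
cap('wrist','w5.png')"
```

```text
t 5.5 p [558.3 368.4 112.3] az 151.06 F [-1.  -1.2 -0.5] w 28.1 q [ 0.42  0.71  1.41  0.    1.02 -0.65]
tilt err deg (tool x,y) [0.12 0.03 0.  ]
tool shift mm [1.2 0.2 1.3]
rz -4.94
```

View pics/w5.png

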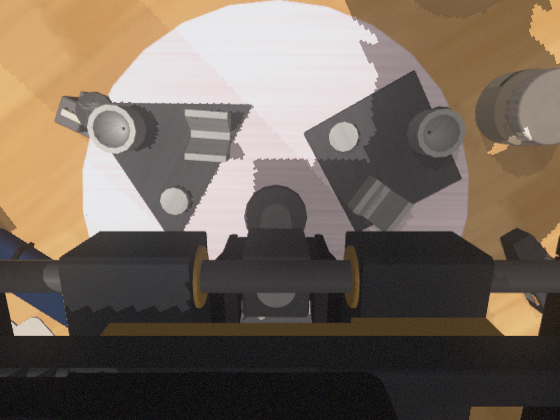

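carry_out([
  [[0, 0, 0], [0, 0, -2.5], 0.01],
  [[0, 0, 0], [0, 0, -1.5], 0.01],
  [[0, 0, 0], [0, 0, 0], 0.01],
  [[0, 0, 0], [0, 0, 0], 0.01],
])

```text
time_s: 5.95
ee_pos: [558.3, 368.4, 112.3]
ee_rot: [[-0.906, 0.422, 0.002], [0.422, 0.906, 0.002], [-0.001, 0.002, -1.0]]
force: [0.5, -0.4, -0.5]
gripper_width: 0.317
```

```bash
python3 go.py 557.4 369.2 111 156; python3 -c "
from h import *
c=cap('wrist')
cv2.imwrite('pics/w6.png',cv2.resize(c['color'][60:230,30:280,::-1],None,fx=3.2,fy=3.2,interpolation=cv2.INTER_CUBIC))
"
```

```text
t 5.95 p [558.3 368.4 112.3] az 155.02 F [ 0.5 -0.4 -0.5] w 27.6 q [ 0.42  0.71  1.41  0.    1.02 -0.72]
tilt err deg (tool x,y) [ 0.12  0.04 -0.  ]
tool shift mm [1.2 0.3 1.3]
rz -0.98
```

View pics/w6.png

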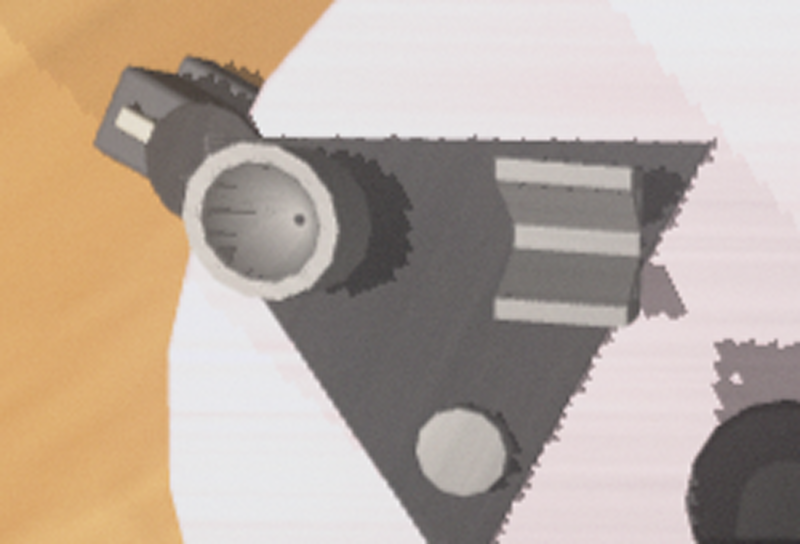

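```bash
python3 - <<'E'
from h import *
c=cap('wrist')
hub=np.array([558.2,368.6])
W=lambda x,y:(30+x/3.2,60+y/3.2)
az=lambda d:np.degrees(np.arctan2(d[1],d[0])).round(1)
for n,x,y,z in [('cone',261,220,55),('flat',462,451,42),('ptr end',121,114,33),('ptr in',152,134,33),('cone bottom',300,218,38)]:
    p=onz(c,*W(x,y),z)[:2];d=p-hub;print(n,p.round(1),'r',np.hypot(*d).round(1),az(d))
P=cloud(c);print(P[97:101,68:76,2].round())
E
```

```text
cone [461.6 301.2] r 117.8 -145.1
flat [519.6 309.2] r 70.8 -123.0
ptr end [427.1 276.7] r 160.1 -145.0
ptr in [433.2 280.3] r 153.0 -144.8
cone bottom [461.8 301.5] r 117.4 -145.1
[[34. 35. 34. 33. 33. 34. 34. 34.]
 [35. 35. 34. 35. 34. 35. 35. 35.]
 [34. 35. 33. 35. 35. 34. 35. 36.]
 [34. 34. 34. 34. 34. 34. 34. 34.]]
```

carry_out([
  [[0, 0, 0], [0, 0, 0], 0.04],
  [[0, 0, 0], [0, 0, 0], 0.06],
  [[0, 0, 0], [0, 0, 0], 0.087],
  [[0, 0, 0], [0, 0, 0], 0.087],
  [[0, 0, -0.01], [0, 0, 0], 0.087],
  [[0, 0, -0.02], [0, 0, 0], 0.087],
  [[0, 0, -0.04], [0, 0, 0], 0.087],
  [[0, 0, -0.05], [0, 0, 0], 0.087],
  [[0, 0, -0.04], [0, 0, -3], 0.087],
  [[0, 0, -0.02], [0, 0, -6], 0.087],
  [[0, 0, 0], [0, 0, -6], 0.087],
  [[0, 0, 0], [0, 0, -5], 0.087],
])

```text
time_s: 7.25
ee_pos: [558.5, 368.3, 305.3]
ee_rot: [[-0.997, 0.076, 0.005], [0.076, 0.997, 0.004], [-0.005, 0.004, -1.0]]
force: [0.5, 0.0, -0.2]
gripper_width: 0.995
```

```bash
python3 go.py 520 20 330 185
```

```text
t 7.25 p [558.5 368.3 305.3] az 175.65 F [ 0.5  0.  -0.2] w 86.5 q [ 0.42  0.51  1.22  0.    1.4  -1.08]
tilt err deg (tool x,y) [0.25 0.27 0.  ]
tool shift mm [  11.9 -350.1  -26.3]
rz -9.35
```

carry_out([
  [[0, -0.02, -0.004], [0, 0, -2], 0.087],
  [[0.002, -0.04, -0.005], [0, 0, 0], 0.087],
  [[0.002, -0.04, -0.005], [0, 0, 0], 0.087],
  [[0.002, -0.04, -0.005], [0, 0, 0], 0.087],
  [[0.002, -0.04, -0.005], [0, 0, 0], 0.087],
  [[0.002, -0.04, 0], [0, 0, 0], 0.087],
  [[0.002, -0.04, 0], [0, 0, 0], 0.087],
  [[0, -0.04, 0], [0, 0, -2], 0.087],
  [[0, -0.025, 0], [0, 0, -2], 0.087],
  [[0, 0, 0], [0, 0, 0], 0.087],
  [[0, 0, 0], [0, 0, 0], 0.087],
])

```text
time_s: 8.35
ee_pos: [534.0, 33.9, 339.0]
ee_rot: [[-0.999, -0.037, 0.023], [-0.037, 0.999, 0.006], [-0.023, 0.005, -1.0]]
force: [0.2, 0.2, -1.2]
gripper_width: 0.999
```

```bash
python3 go.py 520 20 330 185; python3 -c "
from h import *
c=cap('wrist','w7.png')"
```

```text
t 8.35 p [534.   33.9 339. ] az -177.89 F [ 0.2  0.2 -1.2] w 86.9 q [-0.15  0.27  1.52  0.01  1.33 -1.76]
tilt err deg (tool x,y) [0.31 1.31 0.  ]
tool shift mm [ 14.7 -13.4   8.6]
rz -2.89
```

View pics/w7.png

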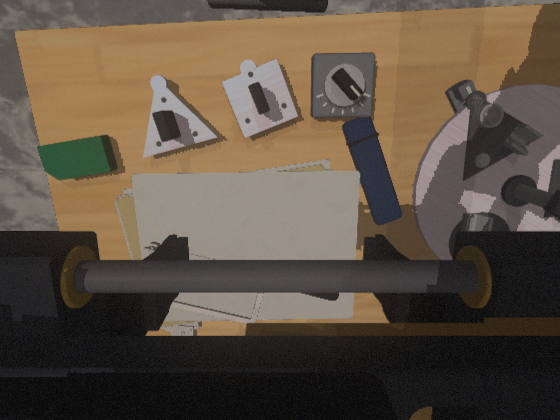

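The triangle is at (170,118), the square at (260,97) and the dial at (345,86). I'll enlarge this view.

```bash
python3 -c "
from h import *
c=cap('wrist')
np.savez('w7.npz',**{k:np.array(c[k]) for k in c})
im=c['color'][:,:,::-1]
cv2.imwrite('pics/w8.png',cv2.resize(im[45:165,135:305],None,fx=4.7,fy=4.7,interpolation=cv2.INTER_CUBIC))
cv2.imwrite('pics/w9.png',cv2.resize(im[45:125,305:385],None,fx=7.5,fy=7.5,interpolation=cv2.INTER_CUBIC))
"
```

```text
(no output)
```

View pics/w8.png

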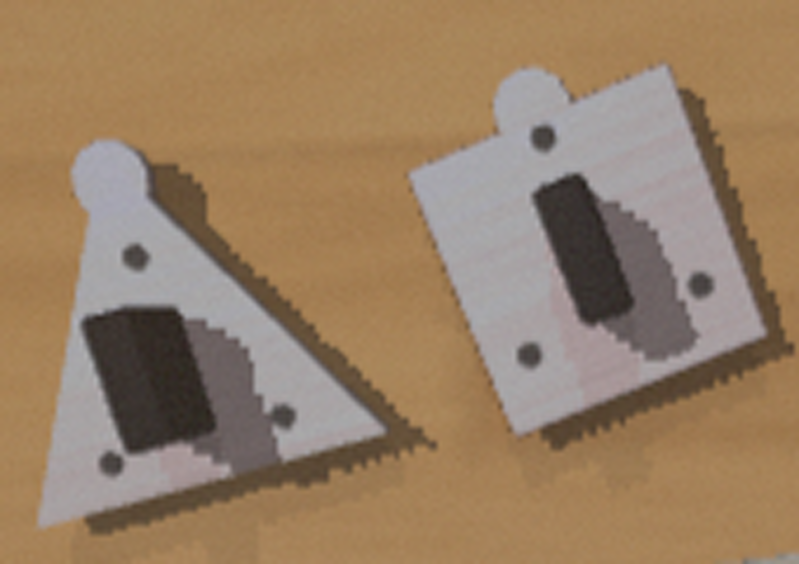

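View pics/w9.png

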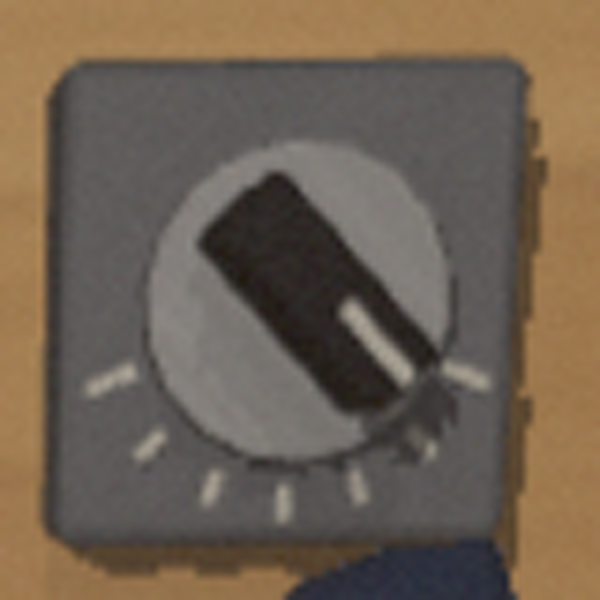

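```bash
python3 - <<'E'
from h import *
c=dict(np.load('w7.npz'))
az=lambda d:np.degrees(np.arctan2(d[1],d[0])).round(1)
W=lambda x,y:(135+x/4.7,45+y/4.7)
L=np.array([[-33,0],[19,26],[19,-26]],float)
for n,q in [('tri',[(135,257),(112,463),(283,416)]),('sq',[(543,137),(529,354),(700,285)])]:
    p=np.array([onz(c,*W(*a),23)[:2] for a in q])
    best=None
    for perm in (p,p[[0,2,1]]):
        A=L-L.mean(0);B=perm-perm.mean(0);U,S,V=np.linalg.svd(A.T@B);D=np.diag([1,np.linalg.det(V.T@U.T)]);R=V.T@D@U.T
        t=perm.mean(0)-R@L.mean(0);e=np.abs(L@R.T+t-perm).max()
        if best is None or e<best[0]: best=(e,t,az(R[:,0]))
    print(n,best)
V=lambda x,y:(305+x/7.5,45+y/7.5)
bar=[onz(c,*V(*a),60)[:2] for a in [(205,243),(278,172),(440,360),(348,412)]]
ctr=np.mean(bar,0);print('dial ctr from bar',ctr,[b.round(1) for b in bar])
print('bar dir',az(bar[2]-bar[1]),az(bar[3]-bar[0]),'line',az(onz(c,*V(405,380),60)-onz(c,*V(350,310),60)))
dc=onz(c,*V(298,302),30)[:2];print('disc ctr@30',dc)
for a in [(468,375),(428,440),(358,487),(283,503),(211,487),(150,445),(110,380)]:
    p=onz(c,*V(*a),26)[:2];print(p.round(1),az(p-ctr),az(p-dc))
cor=[onz(c,*V(*a),26)[:2] for a in [(62,62),(522,65),(502,535),(50,540)]];print('box ctr',np.mean(cor,0))
E
```

```text
tri (np.float64(0.09613792895663664), array([ 489.70920007, -104.90015749]), np.float64(17.2))
sq (np.float64(0.1285146663764536), array([452.47438146,  12.07572151]), np.float64(23.6))
dial ctr from bar [432.78276597 117.89503533] [array([425.3,  99. ]), array([414.2, 109.7]), array([441.5, 138.4]), array([450.1, 124.4])]
bar dir 46.4 45.5 line 43.8
disc ctr@30 [431.4935778  120.43953767]
[442.1 151.9] 74.7 71.4
[453.2 146.1] 54.1 49.8
[461.6 134.6] 30.1 25.2
[464.8 121.6] 6.7 2.1
[462.6 108.7] -17.1 -20.7
[455.9  97.4] -41.5 -43.3
[445.3  89.6] -66.1 -65.8
box ctr [431.95933733 118.82577956]
```

```bash
python3 go.py 432.3 118.7 110 225.7
```

```text
t 8.45 p [534.1  34.8 338.8] az -177.77 F [-0.3  0.1 -1. ] w 87.0 q [-0.15  0.27  1.52  0.01  1.33 -1.76]
tilt err deg (tool x,y) [ 0.3   1.31 -0.  ]
tool shift mm [103.6  86.7 226.9]
rz -43.47
```

carry_out([
  [[0.015, 0.015, 0.02], [0.2, 1.0, 0], 0.087],
  [[0.025, 0.02, 0.04], [0, 0, 0], 0.087],
  [[0.025, 0.02, 0.04], [0, 0, 0], 0.087],
  [[0.025, 0.02, 0.04], [0, 0, 0], 0.087],
  [[0.01, 0.01, 0.03], [0, 0, 0], 0.087],
  [[0, 0, 0.01], [0, 0, -7], 0.06],
  [[0, 0, 0], [0, 0, -8], 0.06],
  [[0, 0, 0], [0, 0, -8], 0.06],
  [[0, 0, 0], [0, 0, -8], 0.06],
  [[0, 0, 0], [0, 0, -7], 0.06],
  [[0, 0, 0], [0, 0, -3], 0.06],
  [[0, 0, 0], [0, 0, 0], 0.06],
])

```text
time_s: 9.65
ee_pos: [430.0, 134.1, 155.1]
ee_rot: [[-0.692, -0.722, 0.011], [-0.722, 0.692, 0.004], [-0.011, -0.005, -1.0]]
force: [-0.3, -0.1, 0.1]
gripper_width: 0.697
```

```bash
python3 go.py 432.3 118.7 110 225.7;  python3 -c "
from h import *
c=cap('wrist','w10.png')"
```

```text
t 9.65 p [430.  134.1 155.1] az -133.81 F [-0.3 -0.1  0.1] w 60.6 q [ 0.05  0.4   1.94  0.01  0.79 -2.33]
tilt err deg (tool x,y) [-0.29  0.64  0.  ]
tool shift mm [ 10. -12.  45.]
rz 0.49
```

View pics/w10.png

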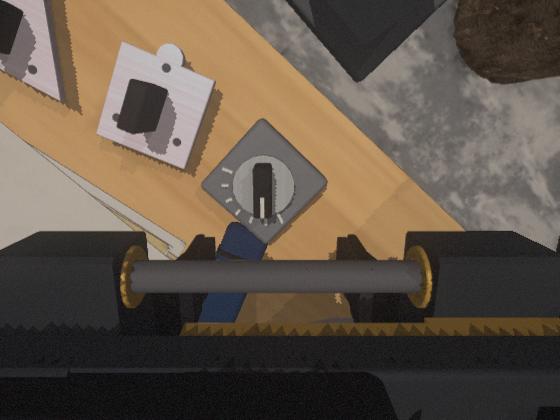

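carry_out([
  [[0.007, -0.009, 0.02], [-0.2, 0.5, 0], 0.06],
  [[0.001, -0.001, 0.02], [0, 0, 0], 0.06],
  [[0, 0, 0.01], [0, 0, 0], 0.06],
  [[0, 0, 0], [0, 0, 0], 0.06],
  [[0, 0, 0], [0, 0, 0], 0.06],
])

```text
time_s: 10.2
ee_pos: [433.7, 124.3, 104.8]
ee_rot: [[-0.693, -0.721, 0.007], [-0.721, 0.693, 0.001], [-0.006, -0.004, -1.0]]
force: [0.5, 0.0, 0.4]
gripper_width: 0.693
```

```bash
python3 go.py 432.3 118.7 41 225.7
```

```text
t 10.2 p [433.7 124.3 104.8] az -133.88 F [0.5 0.  0.4] w 60.3 q [ 0.03  0.5   1.97  0.    0.66 -2.35]
tilt err deg (tool x,y) [-0.25  0.34 -0.  ]
tool shift mm [ 5.4 -2.5 63.8]
rz 0.42
```

carry_out([
  [[0.005, -0.002, 0.02], [-0.2, 0.3, 0.3], 0.06],
  [[0, 0, 0.02], [0, 0, 0], 0.06],
  [[0, 0, 0.012], [0, 0, 0], 0.06],
  [[0, 0, 0.003], [0, 0, 0], 0.06],
  [[0, 0, 0], [0, 0, 0], 0.06],
  [[0, 0, 0], [0, 0, 0], 0.06],
])

```text
time_s: 10.8
ee_pos: [436.5, 120.5, 52.7]
ee_rot: [[-0.697, -0.717, 0.012], [-0.717, 0.697, 0.0], [-0.009, -0.009, -1.0]]
force: [0.1, 0.7, 0.2]
gripper_width: 0.685
```

```bash
python3 go.py 432.3 118.7 41 225.7
```

```text
t 10.8 p [436.5 120.5  52.7] az -134.17 F [0.1 0.7 0.2] w 59.6 q [ 0.02  0.61  2.01  0.    0.51 -2.35]
tilt err deg (tool x,y) [-0.49  0.5   0.  ]
tool shift mm [ 4.3  1.8 11.6]
rz 0.13
```

carry_out([
  [[0.004, 0.002, 0.009], [-0.4, 0.4, 0.1], 0.03],
  [[0, 0, 0], [0, 0, 0], 0.03],
  [[0.002, 0, 0.001], [0, 0, 0], 0.03],
  [[0, 0, 0], [0, 0, 0], 0.03],
])

```text
time_s: 11.2
ee_pos: [431.7, 117.6, 43.5]
ee_rot: [[-0.698, -0.716, 0.005], [-0.716, 0.698, 0.0], [-0.004, -0.004, -1.0]]
force: [-1.1, -0.1, -0.1]
gripper_width: 0.414
```

```bash
python3 go.py 432.3 118.7 41 225.7
```

```text
t 11.2 p [431.7 117.6  43.5] az -134.27 F [-1.1 -0.1 -0.1] w 36.0 q [ 0.02  0.63  2.02  0.    0.49 -2.35]
tilt err deg (tool x,y) [-0.2   0.21  0.  ]
tool shift mm [-1.2  0.4  2.5]
rz 0.03
```

carry_out([
  [[0, 0, 0.001], [0, 0, 0], 0.005],
  [[0, 0, 0], [0, 0, 0], 0.005],
  [[0, 0, 0], [0, 0, 0], 0.005],
  [[0, 0, 0], [0, 0, 0], 0.005],
  [[0, 0, 0], [0, 0, 0], 0.005],
  [[0, 0, 0], [0, 0, 0], 0.005],
  [[0, 0, 0], [0, 0, 3], 0.005],
  [[0, 0, 0], [0, 0, 5], 0.005],
  [[0, 0, 0], [0, 0, 5], 0.005],
  [[0, 0, 0], [0, 0, 0], 0.005],
])

```text
time_s: 12.2
ee_pos: [430.3, 118.8, 42.6]
ee_rot: [[-0.846, -0.532, 0.003], [-0.532, 0.846, 0.002], [-0.003, 0.0, -1.0]]
force: [0.2, 0.3, 0.1]
gripper_width: 0.152
```

```bash
python3 go.py 432.3 118.7 41 161.7; python3 -c "
from h import *
c=cap('wrist','w11.png')"
```

```text
t 12.2 p [430.3 118.8  42.6] az -147.83 F [0.2 0.3 0.1] w 13.3 q [ 0.02  0.63  2.02  0.    0.48 -2.12]
tilt err deg (tool x,y) [ 0.03  0.19 -0.  ]
tool shift mm [-1.6 -1.1  1.6]
rz 50.47
```

View pics/w11.png

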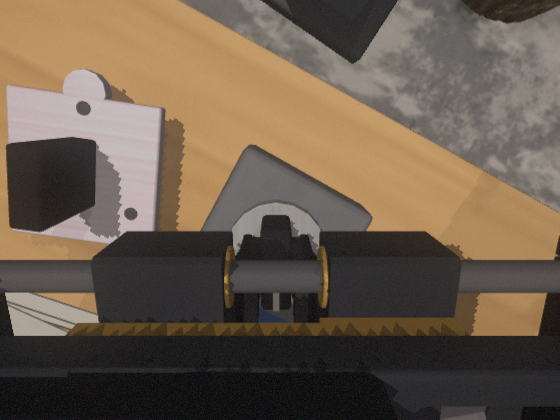

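carry_out([
  [[0, 0, 0], [0, 0, 4], 0.005],
  [[0, 0, 0], [0, 0, 7], 0.005],
  [[0, 0, 0], [0, 0, 8], 0.005],
  [[0, 0, 0], [0, 0, 8], 0.005],
  [[0, 0, 0], [0, 0, 8], 0.005],
  [[0, 0, 0], [0, 0, 7], 0.005],
  [[0, 0, 0], [0, 0, 4], 0.005],
  [[0, 0, 0], [0, 0, 0], 0.005],
  [[0, 0, 0], [0, 0, 0], 0.005],
])

```text
time_s: 13.15
ee_pos: [430.2, 119.4, 42.6]
ee_rot: [[-0.968, 0.251, 0.003], [0.251, 0.968, 0.003], [-0.002, 0.003, -1.0]]
force: [-0.5, 1.3, -0.8]
gripper_width: 0.154
```

```bash
python3 go.py 432.3 118.7 41 161.7
```

```text
t 13.15 p [430.2 119.4  42.6] az 165.47 F [-0.5  1.3 -0.8] w 13.4 q [ 0.02  0.64  2.02  0.01  0.49 -1.3 ]
tilt err deg (tool x,y) [0.19 0.1  0.  ]
tool shift mm [-2.2 -0.2  1.6]
rz 3.77
```

carry_out([
  [[0, 0, 0], [0, 0, 3], 0.005],
  [[0, 0, 0], [0, 0, 1], 0.005],
  [[0, 0, 0], [0, 0, 0], 0.005],
  [[0, 0, 0], [0, 0, 0], 0.005],
])

```text
time_s: 13.55
ee_pos: [430.3, 119.5, 42.6]
ee_rot: [[-0.95, 0.313, 0.003], [0.313, 0.95, 0.003], [-0.001, 0.004, -1.0]]
force: [-0.8, 1.5, 0.4]
gripper_width: 0.159
```

```bash
python3 go.py 432.3 118.7 41 161.5
```

```text
t 13.55 p [430.3 119.5  42.6] az 161.75 F [-0.8  1.5  0.4] w 13.9 q [ 0.02  0.64  2.02  0.01  0.49 -1.24]
tilt err deg (tool x,y) [ 0.2   0.09 -0.  ]
tool shift mm [-2.2 -0.1  1.6]
rz 0.25
```

carry_out([
  [[0, 0, 0], [0, 0, 0], 0.04],
  [[0, 0, 0], [0, 0, 0], 0.06],
  [[0, 0, 0], [0, 0, 0], 0.06],
  [[0, 0, 0], [0, 0, 0], 0.06],
  [[0, 0, -0.02], [0, 0, 0], 0.06],
  [[0, 0, -0.04], [0, 0, 0], 0.06],
  [[-0.01, 0, -0.05], [0, 0, -5], 0.087],
  [[-0.02, -0.02, -0.04], [0, 0, -5], 0.087],
  [[-0.02, -0.02, -0.02], [0, 0, -5], 0.087],
  [[-0.01, -0.02, 0], [0, 0, -2], 0.087],
  [[0, 0, 0], [0, 0, 0], 0.087],
  [[0, 0, 0], [0, 0, 0], 0.087],
])

```text
time_s: 14.75
ee_pos: [481.7, 45.8, 219.3]
ee_rot: [[-1.0, 0.006, 0.001], [0.006, 1.0, 0.0], [-0.001, 0.0, -1.0]]
force: [-0.6, -0.1, -0.6]
gripper_width: 0.994
```

```bash
python3 go.py 489.7 -104.9 110 197.2;  python3 -c "
from h import *
c=cap('wrist','w12.png')
np.savez('w12.npz',**{k:np.array(c[k]) for k in c})"
```

```text
t 14.75 p [481.7  45.8 219.3] az 179.67 F [-0.6 -0.1 -0.6] w 86.5 q [-0.14  0.34  1.78  0.    1.01 -1.7 ]
tilt err deg (tool x,y) [ 0.    0.08 -0.  ]
tool shift mm [  -8.8 -150.6  109.3]
rz -17.53
```

View pics/w12.png

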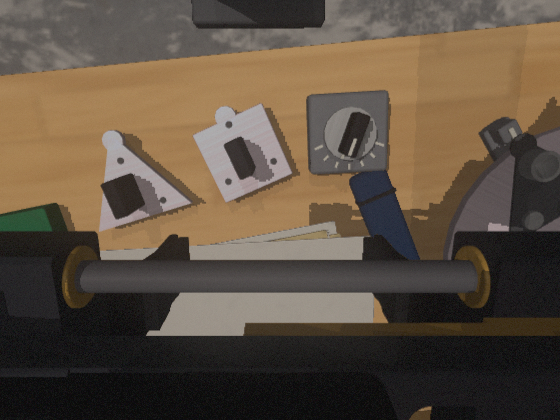

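```bash
python3 -c "
from h import *
c=dict(np.load('w12.npz'))
im=c['color'][:,:,::-1]
cv2.imwrite('pics/w13.png',cv2.resize(im[80:185,300:400],None,fx=5.7,fy=5.7,interpolation=cv2.INTER_CUBIC))
cv2.imwrite('pics/w14.png',cv2.resize(im[90:240,80:300],None,fx=3.6,fy=3.6,interpolation=cv2.INTER_CUBIC))
"
```

```text
(no output)
```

View pics/w13.png

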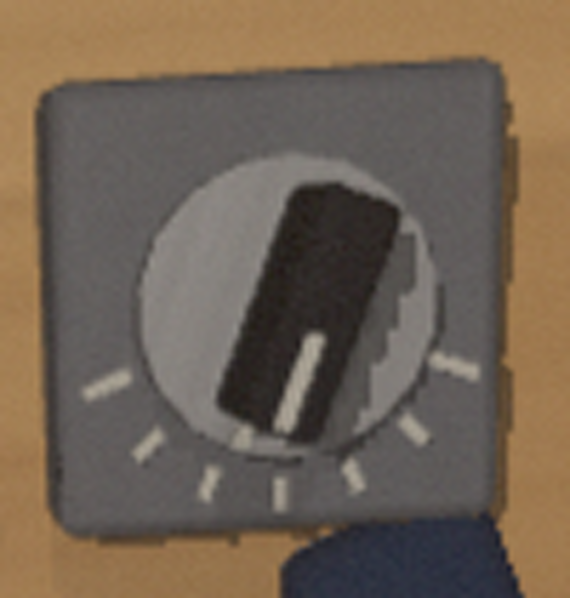

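View pics/w14.png

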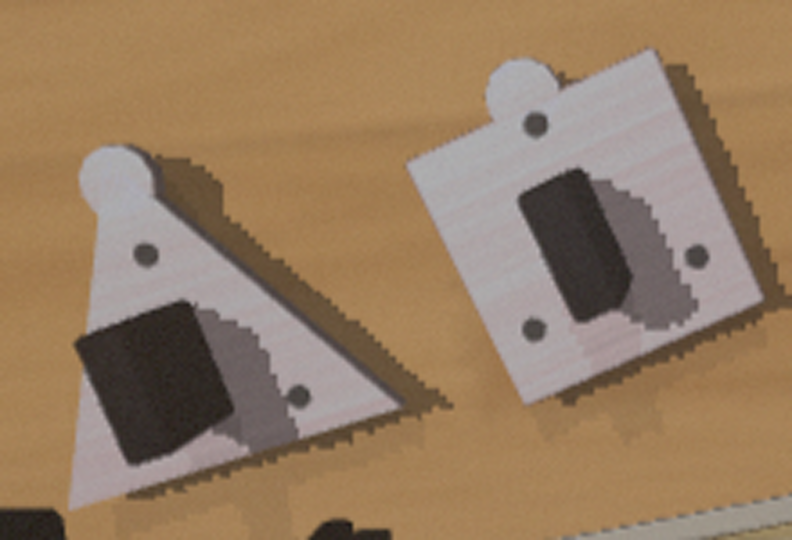

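```bash
python3 - <<'E'
from h import *
c=dict(np.load('w12.npz'))
az=lambda d:np.degrees(np.arctan2(d[1],d[0])).round(1)
V=lambda x,y:(300+x/5.7,80+y/5.7)
dc=onz(c,*V(288,306),33)[:2]; print('disc',dc)
ms=np.array([onz(c,*V(*a),26)[:2] for a in [(455,366),(414,431),(353,477),(280,494),(208,484),(148,446),(107,384)]])
A=np.c_[2*ms,np.ones(7)];s=np.linalg.lstsq(A,(ms**2).sum(1),rcond=None)[0];mc=s[:2];print('mark circle',mc)
for C in (dc,mc):
    print([az(m-C) for m in ms], 'bit',az(onz(c,*V(243,435),34)[:2]-C), 'line', az(onz(c,*V(287,425),60)[:2]-C))
print('line dir',az(onz(c,*V(287,428),60)-onz(c,*V(315,338),60)))
W=lambda x,y:(80+x/3.6,90+y/3.6)
L=np.array([[-33,0],[19,-26],[19,26]],float)
p=np.array([onz(c,*W(*a),23)[:2] for a in [(536,124),(697,256),(535,330)]])
for perm in (p,p[[0,2,1]]):
    X=L-L.mean(0);B=perm-perm.mean(0);U,S,Vt=np.linalg.svd(X.T@B);D=np.diag([1,np.linalg.det(Vt.T@U.T)]);R=Vt.T@D@U.T
    t=perm.mean(0)-R@L.mean(0);print(t,az(R[:,0]),np.abs(L@R.T+t-perm).max())
a,b=[onz(c,*W(*q),23)[:2] for q in [(146,255),(299,396)]]
print('tri dots',a,b,np.hypot(*(a-b)))
v0=np.array([19,26])-np.array([-33,0]); v1=np.array([19,-26])-np.array([-33,0])
for v,off in ((v0,'+'),(v1,'-')):
    th=np.radians(az(b-a)-az(v));R=np.array([[np.cos(th),-np.sin(th)],[np.sin(th),np.cos(th)]]);print('tri',off,a-R@np.array([-33,0]),np.degrees(th))
E
```

```text
disc [431.60355391 119.78841194]
mark circle [432.36621821 120.0063325 ]
[np.float64(70.9), np.float64(48.2), np.float64(25.6), np.float64(2.8), np.float64(-19.8), np.float64(-42.1), np.float64(-65.4)] bit -17.7 line -15.7
[np.float64(72.0), np.float64(49.0), np.float64(25.8), np.float64(2.5), np.float64(-20.6), np.float64(-43.3), np.float64(-66.8)] bit -18.8 line -17.1
line dir -14.9
[452.66866944  12.15089807] 22.7 48.060735888123844
[452.68332249  12.11697897] 24.0 0.2684060760328748
tri dots [ 458.35994924 -114.89350549] [500.2678911  -74.45598181] 58.23631952722585
tri + [ 489.84988008 -105.02515934] 17.4
tri - [469.32126659 -83.76715778] 70.6
```

carry_out([
  [[0, -0.02, 0.01], [0, 0, -3], 0.087],
  [[0, -0.035, 0.02], [0, 0, -4], 0.087],
  [[0, -0.035, 0.02], [0, 0, -4], 0.087],
  [[-0.005, -0.03, 0.02], [0, 0, -3], 0.087],
  [[-0.01, -0.01, 0.01], [0, 0, 0], 0.087],
  [[0, 0, 0.005], [0, 0, 0], 0.087],
  [[0, 0, 0], [0, 0, 0], 0.087],
  [[0, 0, 0], [0, 0, 0], 0.087],
])

```text
time_s: 15.6
ee_pos: [503.1, -73.1, 126.3]
ee_rot: [[-0.967, -0.254, -0.013], [-0.254, 0.967, 0.008], [0.011, 0.011, -1.0]]
force: [-0.1, 1.1, -0.4]
gripper_width: 1.003
```

```bash
python3 go.py 489.8 -105 105 197.3
```

```text
t 15.6 p [503.1 -73.1 126.3] az -165.26 F [-0.1  1.1 -0.4] w 87.3 q [-0.37  0.52  1.8   0.    0.83 -2.2 ]
tilt err deg (tool x,y) [ 0.63 -0.63  0.  ]
tool shift mm [ 20.7 -27.8  21.3]
rz -2.56
```

carry_out([
  [[0.01, -0.015, 0.01], [0.5, -0.5, -2], 0.087],
  [[0.006, -0.008, 0.008], [0, 0, 0], 0.087],
  [[0.001, 0, 0], [0, 0, 0], 0.087],
  [[0, 0, 0], [0, 0, 0], 0.087],
  [[0, 0, 0], [0, 0, 0], 0.087],
])

```text
time_s: 16.1
ee_pos: [491.5, -96.0, 110.1]
ee_rot: [[-0.957, -0.291, -0.001], [-0.291, 0.957, 0.003], [0.0, 0.003, -1.0]]
force: [-0.5, -0.2, 0.3]
gripper_width: 0.998
```

```bash
python3 go.py 489.8 -105 31 197.3; python3 -c "
from h import *
c=cap('wrist','w15.png')"
```

```text
t 16.1 p [491.5 -96.  110.1] az -163.05 F [-0.5 -0.2  0.3] w 86.9 q [-0.42  0.54  1.84  0.    0.76 -2.29]
tilt err deg (tool x,y) [ 0.16 -0.02 -0.  ]
tool shift mm [ 4.2 -8.3 79.1]
rz -0.35
```

View pics/w15.png

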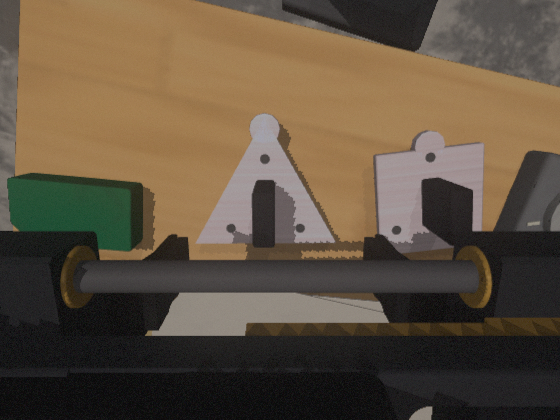

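carry_out([
  [[0.003, -0.007, 0.02], [0.1, 0, 0], 0.06],
  [[0, 0, 0.025], [0, 0, -0.2], 0.05],
  [[0, 0, 0.015], [0, 0, 0], 0.05],
  [[0, 0, 0.002], [0, 0, 0], 0.05],
  [[0, 0, 0], [0, 0, 0], 0.05],
  [[0, 0, 0], [0, 0, 0], 0.05],
])

```text
time_s: 16.75
ee_pos: [495.0, -103.3, 49.6]
ee_rot: [[-0.955, -0.297, 0.008], [-0.297, 0.955, -0.002], [-0.007, -0.005, -1.0]]
force: [0.9, -0.3, -0.0]
gripper_width: 0.598
```

```bash
python3 go.py 489.8 -105 32 197.3
```

```text
t 16.75 p [ 495.  -103.3   49.6] az -162.74 F [ 0.9 -0.3 -0. ] w 52.1 q [-0.43  0.65  1.87  0.    0.61 -2.3 ]
tilt err deg (tool x,y) [-0.27  0.38  0.  ]
tool shift mm [ 5.6  0.  17.6]
rz -0.04
```

carry_out([
  [[0.005, 0, 0.01], [-0.2, 0.3, 0], 0.04],
  [[0, 0, 0.004], [0, 0, 0], 0.03],
  [[0, 0, 0], [0, 0, 0], 0.03],
  [[0, 0, 0], [0, 0, 0], 0.03],
])

```text
time_s: 17.15
ee_pos: [491.1, -105.3, 36.4]
ee_rot: [[-0.955, -0.297, 0.005], [-0.297, 0.955, -0.002], [-0.004, -0.004, -1.0]]
force: [1.0, -0.0, 0.6]
gripper_width: 0.363
```

```bash
python3 go.py 489.8 -105 32 197.3
```

```text
t 17.15 p [ 491.1 -105.3   36.4] az -162.73 F [ 1.  -0.   0.6] w 31.6 q [-0.43  0.68  1.88  0.    0.57 -2.31]
tilt err deg (tool x,y) [-0.2   0.23 -0.  ]
tool shift mm [1.2 0.7 4.4]
rz -0.03
```

carry_out([
  [[0.001, 0, 0.004], [-0.2, 0.2, 0], 0.02],
  [[0, 0, 0], [0, 0, 0], 0.005],
  [[0, 0, 0], [0, 0, 0], 0.005],
  [[0, 0, 0], [0, 0, 0], 0.005],
  [[0, 0, 0], [0, 0, 0], 0.005],
  [[0, 0, 0], [0, 0, 0], 0.005],
])

```text
time_s: 17.75
ee_pos: [490.0, -105.7, 32.3]
ee_rot: [[-0.955, -0.297, -0.0], [-0.297, 0.955, 0.0], [0.0, 0.0, -1.0]]
force: [0.4, -0.3, -0.1]
gripper_width: 0.16
```

```bash
python3 go.py 489.8 -105 100 197.3
```

```text
t 17.75 p [ 490.  -105.7   32.3] az -162.74 F [ 0.4 -0.3 -0.1] w 14.0 q [-0.44  0.69  1.88  0.    0.57 -2.31]
tilt err deg (tool x,y) [ 0.02 -0.    0.  ]
tool shift mm [  0.    0.7 -67.7]
rz -0.04
```

carry_out([
  [[0, 0, -0.01], [0, 0, 0], 0.005],
  [[0, 0, -0.02], [0, 0, 0], 0.005],
  [[0, 0, -0.03], [0, 0, 0], 0.005],
  [[0, 0, -0.03], [0, 0, 0], 0.005],
  [[0, 0, -0.03], [0, 0, 0], 0.005],
  [[0, 0, -0.02], [0, 0, 0], 0.005],
  [[0, 0, 0], [0, 0, 0], 0.005],
  [[0, 0, 0], [0, 0, 0], 0.005],
])

```text
time_s: 18.55
ee_pos: [487.7, -104.3, 178.6]
ee_rot: [[-0.955, -0.296, -0.004], [-0.296, 0.955, 0.003], [0.003, 0.004, -1.0]]
force: [0.1, -0.1, -2.2]
gripper_width: 0.155
```

```bash
python3 go.py 488.6 319.8 190 215;  python3 -c "
from h import *
c=cap('wrist','w16.png')"
```

```text
t 18.55 p [ 487.7 -104.3  178.6] az -162.76 F [ 0.1 -0.1 -2.2] w 13.5 q [-0.44  0.42  1.79  0.    0.93 -2.31]
tilt err deg (tool x,y) [ 0.24 -0.18 -0.  ]
tool shift mm [-126.5  404.8  -10.1]
rz -17.76
```

View pics/w16.png

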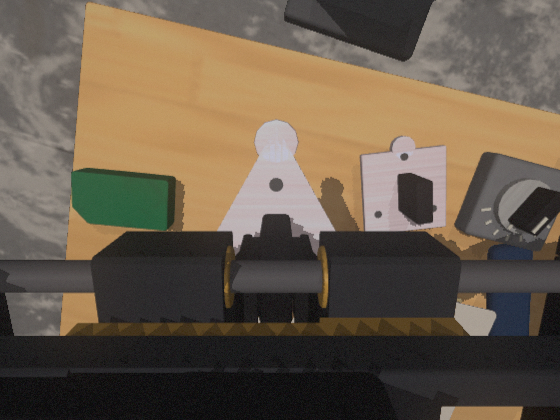

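carry_out([
  [[-0.005, 0.015, -0.005], [0, 0, 0], 0.005],
  [[-0.01, 0.03, -0.005], [0, 0, 0], 0.005],
  [[-0.012, 0.038, 0], [0, 0, 0], 0.005],
  [[-0.012, 0.038, 0], [0, 0, 0], 0.005],
  [[-0.012, 0.038, 0], [0, 0, 0], 0.005],
  [[-0.012, 0.038, 0], [0, 0, 0], 0.005],
  [[-0.012, 0.038, 0], [0, 0, 0], 0.005],
  [[-0.012, 0.038, 0], [0, 0, 0], 0.005],
  [[-0.012, 0.036, 0], [0, 0, 0], 0.005],
  [[-0.01, 0.03, 0], [0, 0, 0], 0.005],
  [[-0.005, 0.015, 0], [0, 0, 0], 0.005],
  [[0, 0, 0], [0, 0, 0], 0.005],
])

```text
time_s: 19.8
ee_pos: [483.0, 280.0, 169.7]
ee_rot: [[-0.956, -0.291, -0.04], [-0.291, 0.957, 0.001], [0.037, 0.013, -0.999]]
force: [-0.8, -1.6, -2.6]
gripper_width: 0.161
```

```bash
python3 go.py 488.6 319.8 190 215
```

```text
t 19.8 p [483.  280.  169.7] az -163.08 F [-0.8 -1.6 -2.6] w 14.0 q [ 0.32  0.52  1.63  0.02  1.03 -1.56]
tilt err deg (tool x,y) [ 0.74 -2.15  0.  ]
tool shift mm [-16.2  36.7 -20.5]
rz -18.08
```

carry_out([
  [[-0.008, 0.015, 0], [0.4, -1, -4], 0.005],
  [[-0.006, 0.01, 0], [0.3, -1, -5], 0.005],
  [[0, 0.003, 0], [0, 0, -5], 0.005],
  [[0, 0, 0], [0, 0, -2], 0.005],
  [[0, 0, 0], [0, 0, 0], 0.005],
  [[0, 0, 0], [0, 0, 0], 0.005],
])

```text
time_s: 20.4
ee_pos: [481.7, 305.2, 160.0]
ee_rot: [[-0.834, -0.551, -0.02], [-0.551, 0.835, -0.008], [0.021, 0.005, -1.0]]
force: [0.5, -1.0, -2.6]
gripper_width: 0.157
```

```bash
python3 go.py 488.6 319.8 120 215;  python3 -c "
from h import *
c=cap('wrist','w17.png')"
```

```text
t 20.4 p [481.7 305.2 160. ] az -146.57 F [ 0.5 -1.  -2.6] w 13.6 q [ 0.37  0.54  1.62  0.    1.   -1.79]
tilt err deg (tool x,y) [ 0.27 -1.19 -0.  ]
tool shift mm [-14.7   8.2  39.8]
rz -1.57
```

View pics/w17.png

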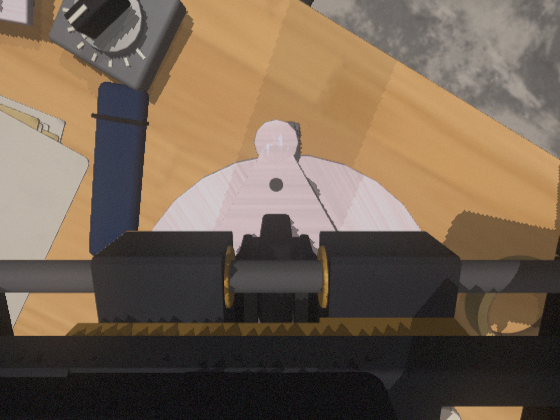

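carry_out([
  [[-0.01, 0.006, 0.01], [0.2, -1.0, -1.2], 0.005],
  [[-0.003, 0.001, 0.015], [0, 0, 0], 0.005],
  [[0, 0, 0.005], [0, 0, 0], 0.005],
  [[0, 0, 0], [0, 0, 0], 0.005],
  [[0, 0, 0], [0, 0, 0], 0.005],
])

```text
time_s: 20.95
ee_pos: [488.1, 315.6, 126.9]
ee_rot: [[-0.825, -0.565, -0.007], [-0.565, 0.825, -0.003], [0.007, 0.001, -1.0]]
force: [-0.9, -0.0, -1.9]
gripper_width: 0.159
```

```bash
python3 go.py 488.6 319.8 100 215
```

```text
t 20.95 p [488.1 315.6 126.9] az -145.62 F [-0.9 -0.  -1.9] w 13.8 q [ 0.38  0.6   1.62 -0.    0.93 -1.79]
tilt err deg (tool x,y) [ 0.08 -0.43 -0.  ]
tool shift mm [-2.9  3.2 26.9]
rz -0.62
```

carry_out([
  [[-0.002, 0.003, 0.01], [0.0, -0.4, -0.5], 0.005],
  [[0, 0, 0.01], [0, 0, 0], 0.005],
  [[0, 0, 0.003], [0, 0, 0], 0.005],
  [[0, 0, 0], [0, 0, 0], 0.005],
  [[0, 0, 0], [0, 0, 0], 0.005],
])

```text
time_s: 21.45
ee_pos: [488.2, 319.3, 102.4]
ee_rot: [[-0.82, -0.572, -0.0], [-0.572, 0.82, 0.001], [-0.0, 0.001, -1.0]]
force: [0.1, -0.6, -2.5]
gripper_width: 0.161
```

```bash
python3 go.py 488.6 319.8 100 215;python3 -c "
from h import *
c=cap('wrist')
cv2.imwrite('pics/w18.png',cv2.resize(c['color'][40:240,150:400,::-1],None,fx=3,fy=3))
c=cap('scene')
cv2.imwrite('pics/s2.png',cv2.resize(c['color'][110:240,150:330,::-1],None,fx=4.4,fy=4.4,interpolation=cv2.INTER_CUBIC))
"
```

```text
t 21.45 p [488.2 319.3 102.4] az -145.1 F [ 0.1 -0.6 -2.5] w 14.0 q [ 0.39  0.63  1.64  0.    0.87 -1.79]
tilt err deg (tool x,y) [ 0.07  0.03 -0.  ]
tool shift mm [-0.7  0.2  2.4]
rz -0.1
```

View pics/w18.png

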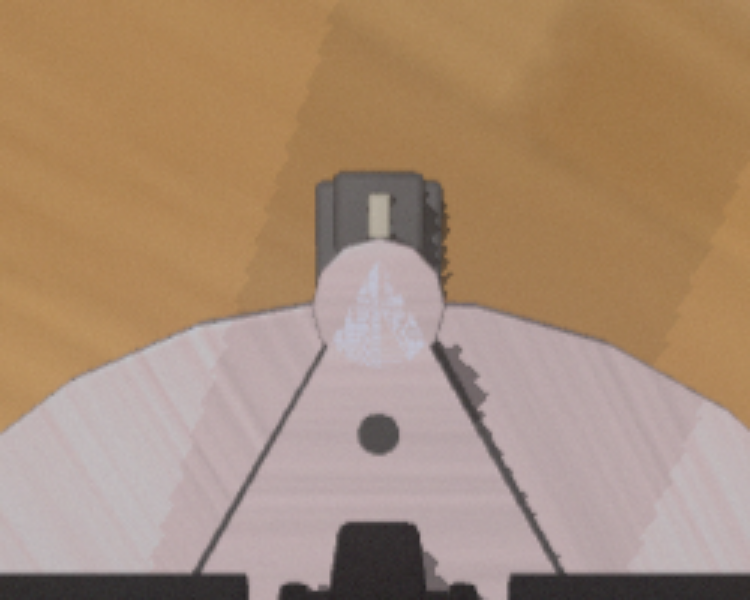

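View pics/s2.png

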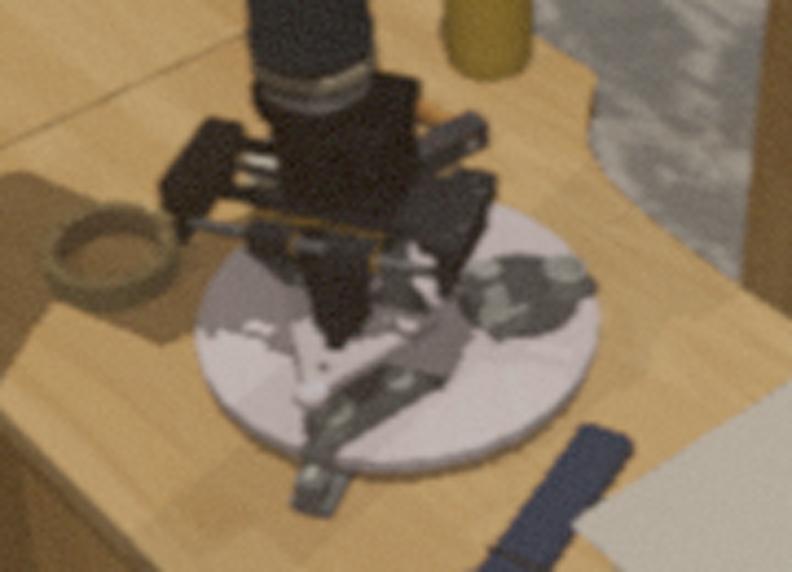

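carry_out([
  [[-0.0005, 0, 0.005], [0, 0, 0], 0.005],
  [[0, 0, 0.005], [0, 0, 0], 0.005],
  [[0, 0, 0.005], [0, 0, 0], 0.005],
  [[0, 0, 0.002], [0, 0, 0], 0.005],
  [[0, 0, 0], [0, 0, 0], 0.005],
])

```text
time_s: 22.05
ee_pos: [489.3, 319.9, 84.8]
ee_rot: [[-0.82, -0.572, 0.002], [-0.572, 0.82, 0.002], [-0.002, 0.001, -1.0]]
force: [-0.1, -0.1, -2.9]
gripper_width: 0.153
```

```bash
python3 go.py 488.6 319.8 74.3 215
```

```text
t 22.05 p [489.3 319.9  84.8] az -145.1 F [-0.1 -0.1 -2.9] w 13.3 q [ 0.39  0.66  1.65  0.    0.83 -1.79]
tilt err deg (tool x,y) [ 0.04  0.14 -0.  ]
tool shift mm [ 0.7  0.4 10.5]
rz -0.1
```

carry_out([
  [[0.0005, 0.0003, 0.004], [0, 0.1, 0], 0.005],
  [[0, 0, 0.003], [0, 0, 0], 0.005],
  [[0, 0, 0.001], [0, 0, 0], 0.005],
  [[0, 0, 0], [0, 0, 0], 0.005],
])

```text
time_s: 22.45
ee_pos: [488.9, 320.0, 76.1]
ee_rot: [[-0.82, -0.572, 0.0], [-0.572, 0.82, 0.001], [-0.001, 0.001, -1.0]]
force: [-0.1, 0.8, -2.6]
gripper_width: 0.157
```

```bash
python3 go.py 488.6 319.8 74.3 215
```

```text
t 22.45 p [488.9 320.   76.1] az -145.11 F [-0.1  0.8 -2.6] w 13.7 q [ 0.39  0.67  1.65  0.    0.81 -1.79]
tilt err deg (tool x,y) [ 0.04  0.05 -0.  ]
tool shift mm [0.3 0.  1.8]
rz -0.11
```

carry_out([
  [[0, 0, 0.0015], [0, 0, 0], 0.005],
  [[0, 0, 0.0015], [0, 0, 0], 0.005],
  [[0, 0, 0], [0, 0, 0], 0.005],
])

```text
time_s: 22.75
ee_pos: [489.6, 320.6, 74.4]
ee_rot: [[-0.821, -0.572, 0.002], [-0.572, 0.821, 0.002], [-0.003, 0.001, -1.0]]
force: [-0.7, -0.1, -2.6]
gripper_width: 0.156
```

```bash
python3 go.py 488.6 319.8 74.3 215
```

```text
t 22.75 p [489.6 320.6  74.4] az -145.14 F [-0.7 -0.1 -2.6] w 13.6 q [ 0.39  0.68  1.65  0.    0.81 -1.79]
tilt err deg (tool x,y) [0.05 0.17 0.  ]
tool shift mm [ 1.2 -0.1  0.1]
rz -0.14
```

carry_out([
  [[0.001, 0, 0.001], [0, 0, 0], 0.005],
  [[0, 0, 0.001], [0, 0, 0], 0.005],
  [[0, 0, 0.001], [0, 0, 0], 0.005],
  [[0, 0, 0], [0, 0, 0], 0.005],
])

```text
time_s: 23.15
ee_pos: [489.5, 320.5, 74.4]
ee_rot: [[-0.82, -0.572, 0.005], [-0.572, 0.821, 0.004], [-0.006, 0.0, -1.0]]
force: [-0.7, 1.0, -2.5]
gripper_width: 0.155
```

```bash
python3 go.py 488.6 319.8 74.3 215
```

```text
t 23.15 p [489.5 320.5  74.4] az -145.14 F [-0.7  1.  -2.5] w 13.5 q [ 0.39  0.68  1.66  0.    0.8  -1.79]
tilt err deg (tool x,y) [0.02 0.34 0.  ]
tool shift mm [ 1.1 -0.1  0.1]
rz -0.14
```

carry_out([
  [[0, 0, 0], [0, 0, 0], 0.02],
  [[0, 0, 0], [0, 0, 0], 0.03],
  [[0, 0, 0], [0, 0, 0], 0.05],
  [[0, 0, 0], [0, 0, 0], 0.05],
  [[0, 0, 0], [0, 0, 0], 0.05],
  [[0, 0, -0.01], [0, 0, 0], 0.05],
  [[0, 0, -0.02], [0, 0, 0], 0.05],
  [[0, 0, -0.03], [0, 0, 0], 0.05],
  [[0, 0, -0.04], [0, 0, 0], 0.06],
  [[-0.01, 0, -0.03], [0, 0, 0], 0.087],
  [[-0.02, 0, -0.02], [0, 0, 0], 0.087],
  [[-0.01, 0, 0], [0, 0, 0], 0.087],
])

```text
time_s: 24.35
ee_pos: [521.2, 342.4, 232.9]
ee_rot: [[-0.82, -0.572, 0.004], [-0.572, 0.82, 0.003], [-0.005, -0.0, -1.0]]
force: [-0.0, 0.3, 0.2]
gripper_width: 0.851
```

```bash
python3 go.py 558.2 368.6 180 155;python3 -c "
from h import *
c=cap('wrist','w19.png')
np.savez('w19.npz',**{k:np.array(c[k]) for k in c})
"
```

```text
t 24.35 p [521.2 342.4 232.9] az -145.12 F [-0.   0.3  0.2] w 74.0 q [ 0.4   0.51  1.43  0.    1.19 -1.78]
tilt err deg (tool x,y) [-0.01  0.3  -0.  ]
tool shift mm [-45.1   0.4  53.1]
rz 59.88
```

View pics/w19.png

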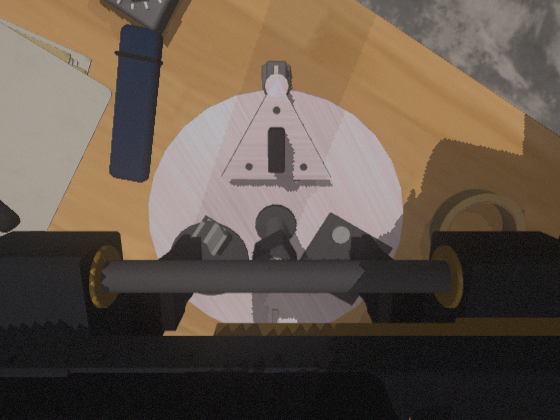

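```bash
cat > lvl.py <<'E'
from h import *
def level(c,ctr,r=60,z=(58,80)):
    P=cloud(c);hsv=cv2.cvtColor(c['color'],cv2.COLOR_RGB2HSV)
    m=(np.hypot(P[...,0]-ctr[0],P[...,1]-ctr[1])<r)&(P[...,2]>z[0])&(P[...,2]<z[1])&(hsv[...,2]>110)
    q=P[m]; 
    for _ in range(4):
        A=np.c_[q[:,:2]-ctr,np.ones(len(q))];s=np.linalg.lstsq(A,q[:,2],rcond=None)[0];e=q[:,2]-A@s;q=q[abs(e)<2.5]
    print('plate z',s[2].round(2),'slope deg',np.degrees(s[:2]).round(2),'n',len(q))
E
python3 - <<'E'
from lvl import *
c=dict(np.load('w19.npz'))
level(c,np.array([488.6,319.8]))
# deck ref
P=cloud(c);hsv=cv2.cvtColor(c['color'],cv2.COLOR_RGB2HSV)
m=(P[...,2]>28)&(P[...,2]<40)&(np.hypot(P[...,0]-558,P[...,1]-368.6)<130)&(hsv[...,2]>120);q=P[m]
A=np.c_[q[:,:2]-[488.6,319.8],np.ones(len(q))];s=np.linalg.lstsq(A,q[:,2],rcond=None)[0];print('deck',s[2],np.degrees(s[:2]),len(q))
az=lambda d:np.degrees(np.arctan2(d[1],d[0])).round(1)
L=np.array([[-33,0],[19,26],[19,-26]],float)
for z in (65,):
    p=np.array([onz(c,*a,z)[:2] for a in [(277,110),(249,167),(304,167)]])
    print(p.round(1))
    for perm in (p,p[[0,2,1]]):
        X=L-L.mean(0);B=perm-perm.mean(0);U,S,Vt=np.linalg.svd(X.T@B);D=np.diag([1,np.linalg.det(Vt.T@U.T)]);R=Vt.T@D@U.T
        t=perm.mean(0)-R@L.mean(0);print(t,az(R[:,0]),np.abs(L@R.T+t-perm).max())
E
```

```text
plate z 66.08 slope deg [0.02 0.  ] n 4600
deck 35.31197641571729 [-0.0222091   0.00889929] 20392
[[461.5 301.8]
 [520.  309.9]
 [489.8 353.1]]
[489.03642795 320.69013119] 33.1 43.86076237816161
[489.06210416 320.65184124] 34.6 0.5008483768194765
```

carry_out([
  [[-0.02, 0, 0.01], [0, 0.2, 4], 0.087],
  [[-0.015, -0.002, 0.01], [0, 0, 8], 0.087],
  [[-0.002, -0.001, 0.01], [0, 0, 8.5], 0.087],
  [[0, 0, 0.005], [0, 0, 8.5], 0.087],
  [[0, 0, 0], [0, 0, 8.5], 0.087],
  [[0, 0, 0], [0, 0, 8.5], 0.087],
  [[0, 0, 0], [0, 0, 8.5], 0.087],
  [[0, 0, 0], [0, 0, 8.5], 0.087],
  [[0, 0, 0], [0, 0, 8.5], 0.087],
  [[0, 0, 0], [0, 0, 8.5], 0.087],
  [[0, 0, 0], [0, 0, 8.5], 0.087],
  [[0, 0, 0], [0, 0, 8.5], 0.087],
])

```text
time_s: 25.6
ee_pos: [535.0, 350.6, 169.2]
ee_rot: [[-0.447, 0.893, -0.048], [0.895, 0.446, -0.022], [0.002, -0.053, -0.999]]
force: [0.1, 0.7, 0.6]
gripper_width: 0.999
```

```bash
python3 go.py 558.4 368.6 180 65
```

```text
t 25.6 p [535.  350.6 169.2] az 116.53 F [0.1 0.7 0.6] w 86.9 q [ 0.41  0.63  1.4  -0.    1.17 -0.06]
tilt err deg (tool x,y) [-3.04 -0.11 -0.  ]
tool shift mm [  5.7  28.4 -12.3]
rz 51.53
```

carry_out([
  [[0.005, 0.012, -0.01], [-2, 0, 8], 0.087],
  [[0.002, 0.012, -0.005], [-1, 0, 8], 0.087],
  [[0, 0, 0], [0, 0, 8], 0.087],
  [[0, 0, 0], [0, 0, 8], 0.087],
  [[0, 0, 0], [0, 0, 8], 0.087],
  [[0, 0, 0], [0, 0, 5], 0.087],
  [[0, 0, 0], [0, 0, 0], 0.087],
  [[0, 0, 0], [0, 0, 0], 0.087],
])

```text
time_s: 26.4
ee_pos: [541.2, 359.6, 165.7]
ee_rot: [[0.347, 0.937, -0.033], [0.937, -0.348, -0.02], [-0.031, -0.024, -0.999]]
force: [-0.5, -0.7, 0.1]
gripper_width: 1.002
```

```bash
python3 go.py 558.4 368.6 180 65
```

```text
t 26.4 p [541.2 359.6 165.7] az 69.68 F [-0.5 -0.7  0.1] w 87.1 q [ 0.42  0.64  1.39 -0.01  1.15  0.77]
tilt err deg (tool x,y) [-1.36  1.75 -0.  ]
tool shift mm [ 14.   12.7 -15. ]
rz 4.68
```

carry_out([
  [[0.01, 0.009, -0.005], [-1, 1.3, 3], 0.087],
  [[0.002, 0.001, 0], [0, 0, 1], 0.087],
  [[0, 0, 0], [0, 0, 0], 0.087],
  [[0, 0, 0], [0, 0, 0], 0.087],
])

```text
time_s: 26.8
ee_pos: [552.2, 366.1, 167.0]
ee_rot: [[0.409, 0.913, -0.015], [0.913, -0.409, -0.009], [-0.015, -0.01, -1.0]]
force: [0.7, -0.3, -0.1]
gripper_width: 1.002
```

```bash
python3 go.py 558.4 368.6 112 65;python3 -c "
from h import *
c=cap('wrist','w20.png')"
```

```text
t 26.8 p [552.2 366.1 167. ] az 65.88 F [ 0.7 -0.3 -0.1] w 87.2 q [ 0.42  0.65  1.37 -0.    1.14  0.84]
tilt err deg (tool x,y) [-0.59  0.84  0.  ]
tool shift mm [ 5.6  5.2 54.8]
rz 0.88
```

View pics/w20.png

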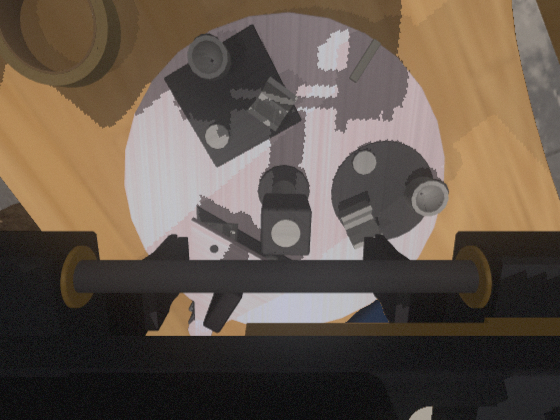

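carry_out([
  [[0.004, 0.004, 0.015], [-0.4, 0.6, 0.7], 0.07],
  [[0, 0, 0.015], [0, 0, 0], 0.06],
  [[0, 0, 0.01], [0, 0, 0], 0.06],
  [[0, 0, 0.003], [0, 0, 0], 0.05],
  [[0, 0, 0], [0, 0, 0], 0.05],
])

```text
time_s: 27.35
ee_pos: [555.7, 367.4, 121.3]
ee_rot: [[0.418, 0.909, -0.007], [0.909, -0.418, -0.004], [-0.006, -0.005, -1.0]]
force: [0.6, 0.1, 0.3]
gripper_width: 0.639
```

```bash
python3 go.py 558.4 368.6 112 65
```

```text
t 27.35 p [555.7 367.4 121.3] az 65.32 F [0.6 0.1 0.3] w 55.6 q [ 0.42  0.7   1.4  -0.    1.05  0.85]
tilt err deg (tool x,y) [-0.28  0.37 -0.  ]
tool shift mm [2.2 2.  9.2]
rz 0.32
```

carry_out([
  [[0.002, 0.002, 0.006], [-0.2, 0.3, 0.2], 0.04],
  [[0, 0, 0.001], [0, 0, 0], 0.01],
  [[0, 0, 0], [0, 0, 0], 0.01],
  [[0, 0, 0], [0, 0, 0], 0.01],
  [[0, 0, 0], [0, 0, 0], 0.01],
  [[0, 0, 0], [0, 0, 0], 0.01],
  [[0, 0, 0], [0, 0, 0], 0.01],
])

```text
time_s: 28.05
ee_pos: [559.0, 368.7, 114.5]
ee_rot: [[0.421, 0.907, 0.0], [0.907, -0.421, 0.0], [0.0, -0.0, -1.0]]
force: [0.2, 0.7, -1.9]
gripper_width: 0.318
```

```bash
python3 go.py 558.4 368.6 112 185
```

```text
t 28.05 p [559.  368.7 114.5] az 65.12 F [ 0.2  0.7 -1.9] w 27.7 q [0.42 0.71 1.4  0.   1.03 0.85]
tilt err deg (tool x,y) [-0.01 -0.03  0.  ]
tool shift mm [-0.4 -0.5  2.5]
rz -119.88
```

carry_out([
  [[0, 0, 0], [0, 0, -3], 0.01],
  [[0, 0, 0], [0, 0, -5], 0.01],
  [[0, 0, 0], [0, 0, -6], 0.01],
  [[0, 0, 0], [0, 0, -6], 0.01],
  [[0, 0, 0], [0, 0, -6], 0.01],
  [[0, 0, 0], [0, 0, -6], 0.01],
  [[0, 0, 0], [0, 0, -6], 0.01],
  [[0, 0, 0], [0, 0, -6], 0.01],
  [[0, 0, 0], [0, 0, -6], 0.01],
  [[0, 0, 0], [0, 0, -6], 0.01],
  [[0, 0, 0], [0, 0, -4], 0.01],
  [[0, 0, 0], [0, 0, 0], 0.01],
])

```text
time_s: 29.25
ee_pos: [558.4, 368.7, 114.5]
ee_rot: [[-0.606, 0.795, -0.001], [0.795, 0.606, 0.001], [0.002, -0.0, -1.0]]
force: [-0.0, -0.5, -2.6]
gripper_width: 0.321
```

```bash
python3 go.py 558.4 368.6 112 185
```

```text
t 29.25 p [558.4 368.7 114.5] az 127.3 F [-0.  -0.5 -2.6] w 28.0 q [ 0.42  0.71  1.4   0.    1.03 -0.24]
tilt err deg (tool x,y) [-0.01 -0.1   0.  ]
tool shift mm [-0.1 -0.   2.5]
rz -57.7
```

carry_out([
  [[0, 0, 0], [0, 0, -3], 0.01],
  [[0, 0, 0], [0, 0, -5], 0.01],
  [[0, 0, 0], [0, 0, -6], 0.01],
  [[0, 0, 0], [0, 0, -6], 0.01],
  [[0, 0, 0], [0, 0, -6], 0.01],
  [[0, 0, 0], [0, 0, -6], 0.01],
  [[0, 0, 0], [0, 0, -6], 0.01],
  [[0, 0, 0], [0, 0, -6], 0.01],
  [[0, 0, 0], [0, 0, -6], 0.01],
  [[0, 0, 0], [0, 0, -4], 0.01],
  [[0, 0, 0], [0, 0, 0], 0.01],
  [[0, 0, 0], [0, 0, 0], 0.01],
])

```text
time_s: 30.45
ee_pos: [558.1, 368.1, 114.5]
ee_rot: [[-0.999, -0.034, -0.002], [-0.034, 0.999, 0.001], [0.002, 0.001, -1.0]]
force: [-0.5, -0.2, -1.0]
gripper_width: 0.32
```

```bash
python3 go.py 558.4 368.6 112 185; python3 -c "
from h import *
c=cap('wrist','w21.png')"
```

```text
t 30.45 p [558.1 368.1 114.5] az -178.04 F [-0.5 -0.2 -1. ] w 27.8 q [ 0.42  0.71  1.4   0.    1.03 -1.19]
tilt err deg (tool x,y) [ 0.05 -0.1  -0.  ]
tool shift mm [-0.3  0.4  2.5]
rz -3.04
```

View pics/w21.png

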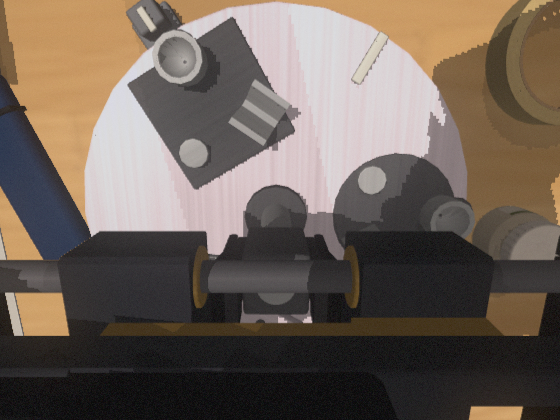

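carry_out([
  [[0, 0, 0], [0, 0, -2], 0.01],
  [[0, 0, 0], [0, 0, -1], 0.01],
  [[0, 0, 0], [0, 0, 0], 0.01],
  [[0, 0, 0], [0, 0, 0], 0.01],
])

```text
time_s: 30.9
ee_pos: [558.1, 368.1, 114.5]
ee_rot: [[-0.996, -0.084, -0.002], [-0.084, 0.996, 0.001], [0.002, 0.001, -1.0]]
force: [-0.9, -0.6, -1.2]
gripper_width: 0.319
```

```bash
python3 go.py 558.4 368.6 112 185; python3 -c "
from h import *
c=cap('wrist')
np.savez('w22.npz',**{k:np.array(c[k]) for k in c})
cv2.imwrite('pics/w22.png',cv2.resize(c['color'][0:200,100:350,::-1],None,fx=3,fy=3,interpolation=cv2.INTER_CUBIC))"
```

```text
t 30.9 p [558.1 368.1 114.5] az -175.2 F [-0.9 -0.6 -1.2] w 27.7 q [ 0.42  0.71  1.4   0.    1.03 -1.24]
tilt err deg (tool x,y) [ 0.05 -0.1  -0.  ]
tool shift mm [-0.3  0.5  2.5]
rz -0.2
```

View pics/w22.png

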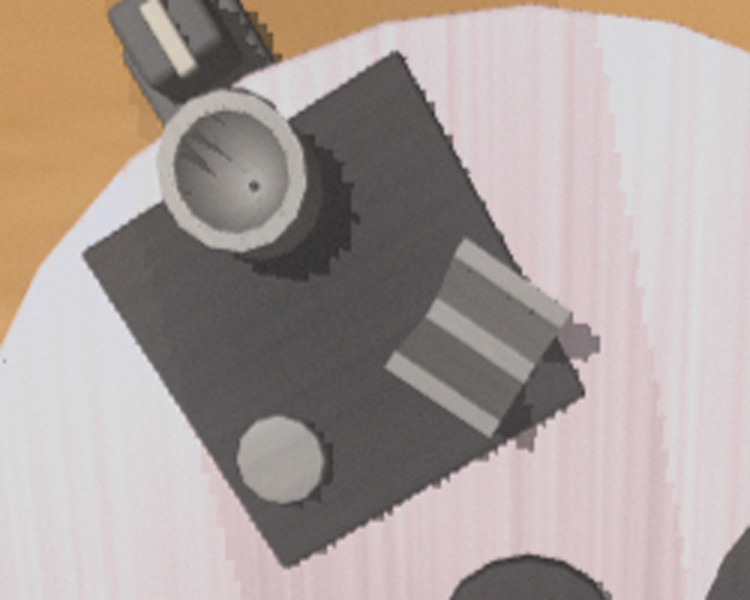

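```bash
python3 - <<'E'
from h import *
c=dict(np.load('w22.npz'))
hub=np.array([558.2,368.6])
W=lambda x,y:(100+x/3,0+y/3)
az=lambda d:np.degrees(np.arctan2(d[1],d[0])).round(1)
for n,x,y,z in [('cone',232,170,55),('flat',282,460,42),('ptr out',149,2,33),('ptr in',185,73,33),('cone bottom',253,186,38)]:
    p=onz(c,*W(x,y),z)[:2];d=p-hub;print(n,p.round(1),'r',np.hypot(*d).round(1),az(d))
E
```

```text
cone [461.8 300.8] r 117.9 -144.9
flat [520.  309.3] r 70.5 -122.8
ptr out [427.1 276.7] r 160.1 -145.0
ptr in [440.2 284.4] r 145.0 -144.5
cone bottom [462.3 300.6] r 117.6 -144.7
```

carry_out([
  [[0, 0, 0], [0, 0, 0], 0.04],
  [[0, 0, 0], [0, 0, 0], 0.06],
  [[0, 0, 0], [0, 0, 0], 0.07],
  [[0, 0, 0], [0, 0, 0], 0.07],
  [[0, 0, -0.01], [0, 0, 0], 0.07],
  [[0, 0, -0.02], [0, 0, 0], 0.07],
  [[0, 0, -0.04], [0, 0, 0], 0.07],
  [[0, 0, -0.03], [0, 0, 0], 0.07],
  [[0.01, -0.02, -0.01], [0, 0, -3], 0.087],
  [[0.01, -0.035, 0], [0, 0, -5], 0.087],
  [[0.01, -0.04, 0], [0, 0, -5], 0.087],
  [[0.01, -0.04, 0], [0, 0, -4], 0.087],
])

```text
time_s: 32.15
ee_pos: [548.2, 231.6, 235.8]
ee_rot: [[-0.922, -0.388, 0.008], [-0.388, 0.922, 0.006], [-0.01, 0.003, -1.0]]
force: [1.0, -0.2, -0.5]
gripper_width: 0.983
```

```bash
python3 go.py 452.7 12.1 120 203.8
```

```text
t 32.15 p [548.2 231.6 235.8] az -157.19 F [ 1.  -0.2 -0.5] w 85.5 q [ 0.21  0.47  1.5   0.01  1.16 -1.76]
tilt err deg (tool x,y) [0.16 0.57 0.  ]
tool shift mm [ 174.3 -165.6  113.6]
rz -0.99
```

carry_out([
  [[0.02, -0.03, 0.005], [0, 0.4, 0], 0.087],
  [[0.03, -0.03, 0.01], [0, 0, 0], 0.087],
  [[0.03, -0.03, 0.01], [0, 0, 0], 0.087],
  [[0.03, -0.03, 0.01], [0, 0, 0], 0.087],
  [[0.02, -0.015, 0.01], [0, 0, 0], 0.087],
  [[0.01, -0.01, 0.01], [0, 0, 0], 0.087],
  [[0, 0, 0], [0, 0, 0], 0.087],
  [[0, 0, 0], [0, 0, 0], 0.087],
])

```text
time_s: 32.95
ee_pos: [477.7, 32.3, 186.6]
ee_rot: [[-0.924, -0.382, 0.019], [-0.382, 0.924, 0.003], [-0.019, -0.005, -1.0]]
force: [-0.2, 0.0, 0.2]
gripper_width: 0.995
```

```bash
python3 go.py 452.7 12.1 120 203.8;python3 -c "
from h import *
c=cap('wrist','w23.png')
np.savez('w23.npz',**{k:np.array(c[k]) for k in c})"
```

```text
t 32.95 p [477.7  32.3 186.6] az -157.53 F [-0.2  0.   0.2] w 86.6 q [-0.17  0.38  1.84  0.01  0.9  -2.14]
tilt err deg (tool x,y) [-0.27  1.08 -0.  ]
tool shift mm [32.1 -8.8 66.1]
rz -1.33
```

View pics/w23.png

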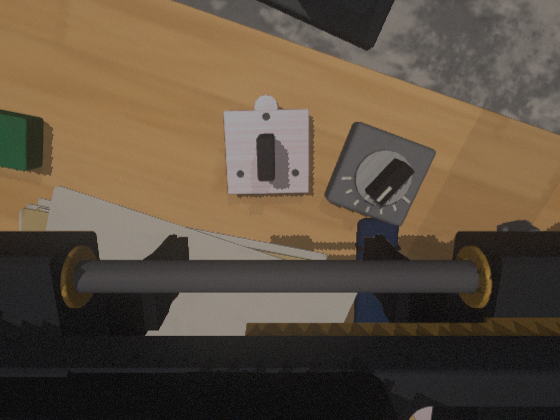

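```bash
python3 - <<'E'
from h import *
c=dict(np.load('w23.npz'))
az=lambda d:np.degrees(np.arctan2(d[1],d[0])).round(1)
L=np.array([[-33,0],[19,26],[19,-26]],float)
p=np.array([onz(c,*a,23)[:2] for a in [(266,116.5),(240,174),(295.5,173)]])
for perm in (p,p[[0,2,1]]):
    X=L-L.mean(0);B=perm-perm.mean(0);U,S,Vt=np.linalg.svd(X.T@B);D=np.diag([1,np.linalg.det(Vt.T@U.T)]);R=Vt.T@D@U.T
    t=perm.mean(0)-R@L.mean(0);print(t,az(R[:,0]),np.abs(L@R.T+t-perm).max())
cv2.imwrite('pics/w24.png',cv2.resize(c['color'][115:235,320:440,::-1],None,fx=5,fy=5,interpolation=cv2.INTER_CUBIC))
E
```

```text
[452.68133866  12.14852543] 24.7 47.94969368609425
[452.66934464  12.17516054] 23.7 0.44965858433781847
```

View pics/w24.png

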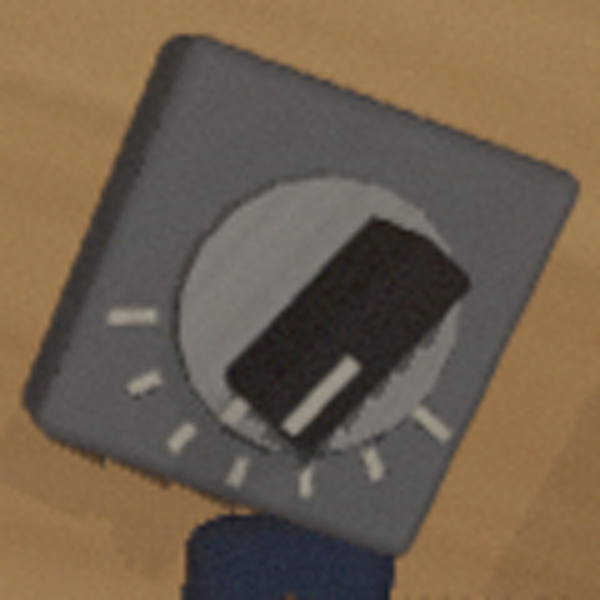

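carry_out([
  [[0.014, -0.003, 0.02], [-0.2, 1, -1], 0.087],
  [[0.008, -0.002, 0.02], [0, 0, 0], 0.07],
  [[0.002, 0, 0.015], [0, 0, 0], 0.06],
  [[0, 0, 0.005], [0, 0, 0], 0.05],
  [[0, 0, 0], [0, 0, 0], 0.05],
  [[0, 0, 0], [0, 0, 0], 0.05],
])

```text
time_s: 33.6
ee_pos: [466.0, 22.4, 129.5]
ee_rot: [[-0.913, -0.407, 0.017], [-0.407, 0.913, -0.003], [-0.014, -0.009, -1.0]]
force: [-0.8, -0.1, 1.0]
gripper_width: 0.639
```

```bash
python3 go.py 452.7 12.1 32 203.8
```

```text
t 33.6 p [466.   22.4 129.5] az -155.97 F [-0.8 -0.1  1. ] w 55.6 q [-0.19  0.47  1.93  0.    0.73 -2.18]
tilt err deg (tool x,y) [-0.52  0.8   0.  ]
tool shift mm [17.7 -3.1 97.3]
rz 0.23
```

carry_out([
  [[0.014, -0.002, 0.015], [-0.4, 0.7, 0.1], 0.05],
  [[0.005, -0.001, 0.02], [0, 0, 0], 0.05],
  [[0.002, 0, 0.015], [0, 0, 0], 0.05],
  [[0.001, 0, 0.005], [0, 0, 0], 0.05],
  [[0, 0, 0], [0, 0, 0], 0.05],
  [[0, 0, 0], [0, 0, 0], 0.05],
])

```text
time_s: 34.2
ee_pos: [455.0, 10.7, 78.0]
ee_rot: [[-0.912, -0.409, 0.018], [-0.409, 0.912, -0.004], [-0.015, -0.011, -1.0]]
force: [0.8, -0.5, -0.6]
gripper_width: 0.577
```

```bash
python3 go.py 452.7 12.1 32 203.8
```

```text
t 34.2 p [455.   10.7  78. ] az -155.85 F [ 0.8 -0.5 -0.6] w 50.2 q [-0.22  0.56  1.99 -0.    0.57 -2.21]
tilt err deg (tool x,y) [-0.65  0.85 -0.  ]
tool shift mm [ 2.2  2.7 46. ]
rz 0.35
```

carry_out([
  [[0.004, 0.002, 0.012], [-0.5, 0.7, 0.2], 0.05],
  [[0.002, 0, 0.012], [0, 0, 0], 0.05],
  [[0.001, 0, 0.008], [0, 0, 0], 0.04],
  [[0, 0, 0], [0, 0, 0], 0.04],
  [[0, 0, 0], [0, 0, 0], 0.04],
])

```text
time_s: 34.7
ee_pos: [450.2, 9.5, 45.7]
ee_rot: [[-0.914, -0.406, 0.007], [-0.406, 0.914, -0.002], [-0.006, -0.005, -1.0]]
force: [-0.0, 0.6, -0.1]
gripper_width: 0.474
```

```bash
python3 go.py 452.7 12.1 32 203.8
```

```text
t 34.7 p [450.2   9.5  45.7] az -156.04 F [-0.   0.6 -0.1] w 41.3 q [-0.23  0.63  2.01 -0.    0.49 -2.22]
tilt err deg (tool x,y) [-0.28  0.33  0.  ]
tool shift mm [-3.3  1.4 13.8]
rz 0.16
```

carry_out([
  [[-0.0025, 0.001, 0.009], [-0.2, 0.3, 0.1], 0.035],
  [[0, 0, 0.003], [0, 0, 0], 0.03],
  [[0, 0, 0], [0, 0, 0], 0.03],
])

```text
time_s: 35.0
ee_pos: [453.1, 11.4, 33.3]
ee_rot: [[-0.915, -0.404, 0.002], [-0.404, 0.915, -0.001], [-0.001, -0.002, -1.0]]
force: [0.0, -0.8, 0.2]
gripper_width: 0.363
```

```bash
python3 go.py 452.7 12.1 32 203.8
```

```text
t 35.0 p [453.1  11.4  33.3] az -156.15 F [ 0.  -0.8  0.2] w 31.6 q [-0.22  0.66  2.01 -0.    0.48 -2.21]
tilt err deg (tool x,y) [-0.12  0.08  0.  ]
tool shift mm [0.1 0.8 1.3]
rz 0.05
```

carry_out([
  [[0, 0, 0.001], [-0.1, 0, 0], 0.02],
  [[0, 0, 0], [0, 0, 0], 0.005],
  [[0, 0, 0], [0, 0, 0], 0.005],
  [[0, 0, 0], [0, 0, 0], 0.005],
  [[0, 0, 0], [0, 0, 0], 0.005],
  [[0, 0, 0], [0, 0, 0], 0.005],
])

```text
time_s: 35.6
ee_pos: [452.9, 11.7, 32.3]
ee_rot: [[-0.915, -0.404, 0.001], [-0.404, 0.915, 0.001], [-0.001, 0.0, -1.0]]
force: [0.6, 0.3, -1.1]
gripper_width: 0.162
```

```bash
python3 go.py 452.7 12.1 32 203.8
```

```text
t 35.6 p [452.9  11.7  32.3] az -156.15 F [ 0.6  0.3 -1.1] w 14.1 q [-0.22  0.66  2.01  0.    0.47 -2.21]
tilt err deg (tool x,y) [ 0.01  0.07 -0.  ]
tool shift mm [-0.   0.5  0.3]
rz 0.05
```

Lift.

carry_out([
  [[0, 0, -0.01], [0, 0, 0], 0.005],
  [[0, 0, -0.02], [0, 0, 0], 0.005],
  [[0, 0, -0.03], [0, 0, 0], 0.005],
  [[0, 0, -0.03], [0, 0, 0], 0.005],
  [[0, 0, -0.03], [0, 0, 0], 0.005],
  [[0, 0, -0.03], [0, 0, 0], 0.005],
  [[0, 0, -0.01], [0, 0, 0], 0.005],
  [[0, 0, 0], [0, 0, 0], 0.005],
])

```text
time_s: 36.4
ee_pos: [448.1, 12.5, 199.4]
ee_rot: [[-0.915, -0.404, -0.008], [-0.404, 0.915, 0.003], [0.006, 0.006, -1.0]]
force: [-0.4, -0.6, -4.7]
gripper_width: 0.158
```

```bash
python3 go.py 488.6 319.8 185 215; python3 -c "
from h import *
c=cap('wrist','w25.png')"
```

```text
t 36.4 p [448.1  12.5 199.4] az -156.18 F [-0.4 -0.6 -4.7] w 13.7 q [-0.22  0.33  1.88  0.    0.94 -2.21]
tilt err deg (tool x,y) [ 0.32 -0.35  0.  ]
tool shift mm [-161.3  264.7   14.9]
rz -11.18
```

View pics/w25.png

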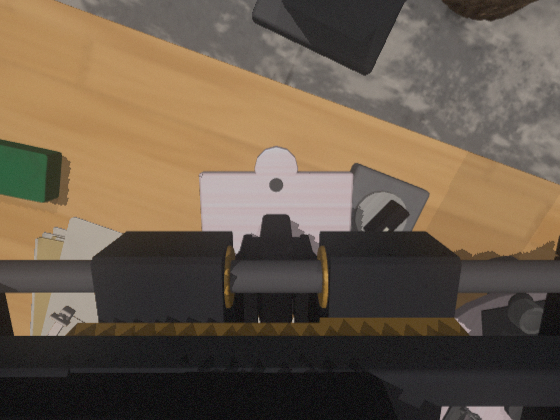

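Dot at (276,185) as before. Carry.

carry_out([
  [[-0.008, 0.014, -0.003], [0, 0, 0], 0.005],
  [[-0.018, 0.028, -0.003], [0, 0, 0], 0.005],
  [[-0.02, 0.034, -0.002], [0, 0, 0], 0.005],
  [[-0.02, 0.034, 0], [0, 0, 0], 0.005],
  [[-0.02, 0.034, 0], [0, 0, 0], 0.005],
  [[-0.02, 0.034, 0], [0, 0, 0], 0.005],
  [[-0.02, 0.03, 0], [0, 0, 0], 0.005],
  [[-0.01, 0.015, 0], [0, 0, -3], 0.005],
  [[-0.003, 0.006, 0], [0, 0, -3], 0.005],
  [[0, 0, 0], [0, 0, -3], 0.005],
  [[0, 0, 0], [0, 0, 0], 0.005],
  [[0, 0, 0], [0, 0, 0], 0.005],
])

```text
time_s: 37.65
ee_pos: [470.4, 286.3, 189.0]
ee_rot: [[-0.838, -0.543, -0.045], [-0.544, 0.839, -0.005], [0.041, 0.02, -0.999]]
force: [-0.1, 0.5, -4.1]
gripper_width: 0.16
```

```bash
python3 go.py 488.6 319.8 130 215
```

```text
t 37.65 p [470.4 286.3 189. ] az -147.04 F [-0.1  0.5 -4.1] w 13.9 q [ 0.34  0.49  1.62  0.01  1.07 -1.81]
tilt err deg (tool x,y) [ 1.15 -2.33  0.  ]
tool shift mm [-35.9  17.   58. ]
rz -2.04
```

carry_out([
  [[-0.012, 0.007, 0.005], [0.8, -1.8, -1.6], 0.005],
  [[-0.012, 0.006, 0.015], [0, 0, 0], 0.005],
  [[-0.003, 0.001, 0.015], [0, 0, 0], 0.005],
  [[0, 0, 0.005], [0, 0, 0], 0.005],
  [[0, 0, 0], [0, 0, 0], 0.005],
])

```text
time_s: 38.15
ee_pos: [482.9, 310.6, 144.7]
ee_rot: [[-0.828, -0.561, -0.016], [-0.561, 0.828, -0.002], [0.015, 0.007, -1.0]]
force: [0.3, 0.0, -4.4]
gripper_width: 0.162
```

```bash
python3 go.py 488.6 319.8 105 215
```

```text
t 38.15 p [482.9 310.6 144.7] az -145.86 F [ 0.3  0.  -4.4] w 14.1 q [ 0.37  0.57  1.62  0.    0.97 -1.79]
tilt err deg (tool x,y) [ 0.43 -0.85 -0.  ]
tool shift mm [-10.5   4.1  39.6]
rz -0.86
```

carry_out([
  [[-0.008, 0.003, 0.012], [0.3, -0.7, -0.7], 0.005],
  [[-0.001, 0, 0.012], [0, 0, 0], 0.005],
  [[0, 0, 0.006], [0, 0, 0], 0.005],
  [[0, 0, 0], [0, 0, 0], 0.005],
  [[0, 0, 0], [0, 0, 0], 0.005],
])

```text
time_s: 38.65
ee_pos: [488.6, 316.2, 114.6]
ee_rot: [[-0.823, -0.568, -0.004], [-0.568, 0.823, -0.0], [0.003, 0.002, -1.0]]
force: [-0.2, -0.1, -4.6]
gripper_width: 0.156
```

```bash
python3 go.py 488.6 319.8 100 215
```

```text
t 38.65 p [488.6 316.2 114.6] az -145.36 F [-0.2 -0.1 -4.6] w 13.5 q [ 0.38  0.61  1.63  0.    0.9  -1.79]
tilt err deg (tool x,y) [ 0.11 -0.2   0.  ]
tool shift mm [-2.1  2.9 14.6]
rz -0.36
```

carry_out([
  [[-0.002, 0.003, 0.005], [0.1, -0.2, -0.4], 0.005],
  [[0, 0, 0.005], [0, 0, 0], 0.005],
  [[0, 0, 0], [0, 0, 0], 0.005],
  [[0, 0, 0], [0, 0, 0], 0.005],
])

```text
time_s: 39.05
ee_pos: [489.0, 320.1, 105.0]
ee_rot: [[-0.819, -0.574, 0.002], [-0.574, 0.819, 0.001], [-0.002, -0.0, -1.0]]
force: [0.6, -0.0, -4.6]
gripper_width: 0.158
```

```bash
python3 go.py 488.8 320 80 215;python3 -c "
from h import *
c=cap('wrist')
cv2.imwrite('pics/w26.png',cv2.resize(c['color'][40:240,150:400,::-1],None,fx=3,fy=3))"
```

```text
t 39.05 p [489.  320.1 105. ] az -144.95 F [ 0.6 -0.  -4.6] w 13.7 q [ 0.39  0.63  1.64  0.    0.87 -1.79]
tilt err deg (tool x,y) [-0.03  0.13 -0.  ]
tool shift mm [ 0.3  0.  25. ]
rz 0.05
```

View pics/w26.png

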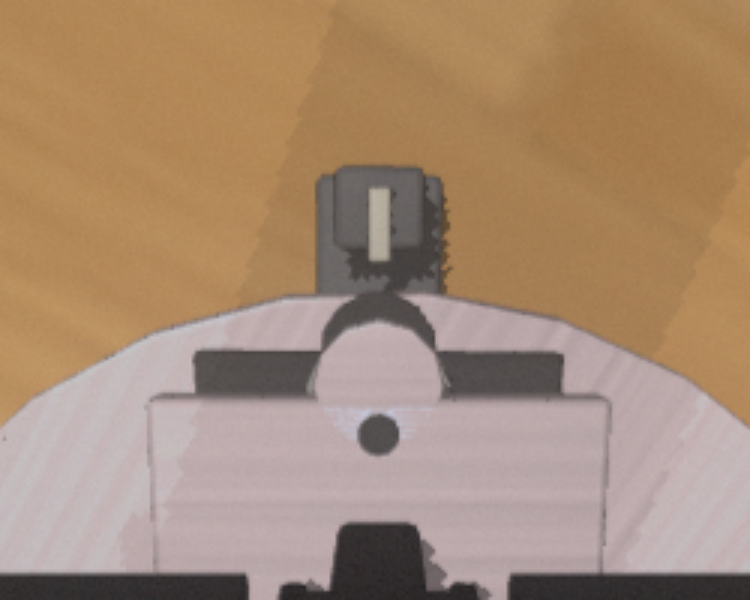

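Aligned with the pad and pointer. Lowering.

carry_out([
  [[0, 0, 0.005], [0, 0.1, 0], 0.005],
  [[0, 0, 0.006], [0, 0, 0], 0.005],
  [[0, 0, 0.005], [0, 0, 0], 0.005],
  [[0, 0, 0.002], [0, 0, 0], 0.005],
  [[0, 0, 0], [0, 0, 0], 0.005],
])

```text
time_s: 39.6
ee_pos: [489.1, 320.1, 85.4]
ee_rot: [[-0.819, -0.574, 0.0], [-0.574, 0.819, -0.0], [-0.0, -0.0, -1.0]]
force: [0.8, 0.3, -4.3]
gripper_width: 0.158
```

```bash
python3 go.py 488.8 320 74.3 215
```

```text
t 39.6 p [489.1 320.1  85.4] az -144.95 F [ 0.8  0.3 -4.3] w 13.7 q [ 0.39  0.66  1.65 -0.    0.83 -1.79]
tilt err deg (tool x,y) [-0.03  0.01 -0.  ]
tool shift mm [ 0.3  0.1 11.1]
rz 0.05
```

carry_out([
  [[0.0003, 0, 0.004], [0, 0, 0], 0.005],
  [[0, 0, 0.003], [0, 0, 0], 0.005],
  [[0, 0, 0.002], [0, 0, 0], 0.005],
  [[0, 0, 0.0015], [0, 0, 0], 0.005],
  [[0, 0, 0.001], [0, 0, 0], 0.005],
  [[0, 0, 0], [0, 0, 0], 0.005],
])

```text
time_s: 40.2
ee_pos: [489.7, 320.3, 74.4]
ee_rot: [[-0.819, -0.574, 0.002], [-0.574, 0.819, 0.001], [-0.002, -0.001, -1.0]]
force: [-0.8, -0.6, -3.3]
gripper_width: 0.157
```

```bash
python3 go.py 488.8 320 74.3 215
```

```text
t 40.2 p [489.7 320.3  74.4] az -144.98 F [-0.8 -0.6 -3.3] w 13.6 q [ 0.39  0.68  1.65 -0.    0.81 -1.79]
tilt err deg (tool x,y) [-0.04  0.12  0.  ]
tool shift mm [0.9 0.2 0.1]
rz 0.02
```

Same height as the triangle's seating (74.4). Slight extra press, then release.

carry_out([
  [[0.0005, 0, 0.001], [0, 0, 0], 0.005],
  [[0, 0, 0.001], [0, 0, 0], 0.005],
  [[0, 0, 0], [0, 0, 0], 0.02],
  [[0, 0, 0], [0, 0, 0], 0.03],
  [[0, 0, 0], [0, 0, 0], 0.05],
  [[0, 0, 0], [0, 0, 0], 0.05],
  [[0, 0, 0], [0, 0, 0], 0.05],
  [[0, 0, -0.01], [0, 0, 0], 0.05],
  [[0, 0, -0.02], [0, 0, 0], 0.05],
  [[0, 0, -0.04], [0, 0, 0], 0.06],
  [[-0.01, 0, -0.04], [0, 0, 0], 0.087],
  [[-0.02, 0, -0.02], [0, 0, 0], 0.087],
])

```text
time_s: 41.4
ee_pos: [510.8, 335.8, 207.0]
ee_rot: [[-0.819, -0.574, -0.004], [-0.574, 0.819, -0.002], [0.005, 0.0, -1.0]]
force: [1.6, 0.7, -0.2]
gripper_width: 0.768
```

carry_out([
  [[-0.01, 0, -0.005], [0, 0, 0], 0.087],
  [[0, 0, 0], [0, 0, 0], 0.087],
  [[0, 0, 0], [0, 0, 0], 0.087],
])

```text
time_s: 41.7
ee_pos: [523.2, 343.7, 219.1]
ee_rot: [[-0.819, -0.574, 0.008], [-0.574, 0.819, 0.003], [-0.008, -0.002, -1.0]]
force: [-0.1, -0.6, -0.7]
gripper_width: 0.976
```

```bash
python3 go.py 558.2 368.5 180 185;python3 -c "
from h import *
c=cap('wrist','w27.png')
np.savez('w27.npz',**{k:np.array(c[k]) for k in c})
from lvl import level
level(c,np.array([488.6,319.8]),55)
"
```

```text
t 41.7 p [523.2 343.7 219.1] az -144.95 F [-0.1 -0.6 -0.7] w 84.9 q [ 0.4   0.53  1.44 -0.    1.16 -1.78]
tilt err deg (tool x,y) [-0.13  0.48 -0.  ]
tool shift mm [-42.5   0.3  39.4]
rz 30.05
plate z 65.99 slope deg [ 0.03 -0.05] n 6396
```

View pics/w27.png

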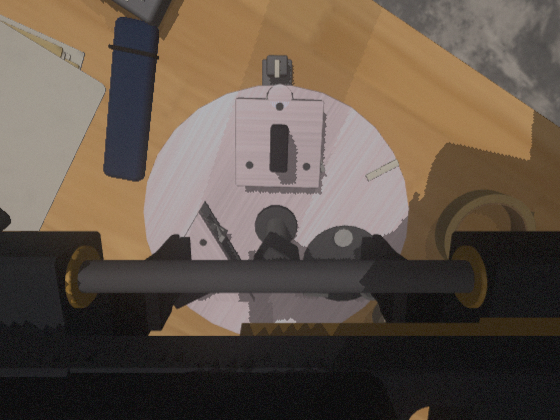

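carry_out([
  [[-0.02, 0, 0.0], [0, 0.3, 3], 0.087],
  [[-0.015, 0, 0.01], [0, 0, 6], 0.087],
  [[0, 0, 0.01], [0, 0, 7], 0.087],
  [[0, 0, 0.005], [0, 0, 7], 0.087],
  [[0, 0, 0], [0, 0, 4], 0.087],
  [[0, 0, 0], [0, 0, 0], 0.087],
  [[0, 0, 0], [0, 0, 0], 0.087],
])

```text
time_s: 42.45
ee_pos: [544.5, 359.0, 185.3]
ee_rot: [[-0.992, -0.122, -0.015], [-0.122, 0.992, -0.009], [0.016, -0.007, -1.0]]
force: [0.3, -0.7, 0.4]
gripper_width: 1.001
```

```bash
python3 go.py 558.2 368.5 175 185
```

```text
t 42.45 p [544.5 359.  185.3] az -172.98 F [ 0.3 -0.7  0.4] w 87.1 q [ 0.41  0.61  1.38 -0.    1.17 -1.28]
tilt err deg (tool x,y) [-0.39 -0.93 -0.  ]
tool shift mm [-14.9   7.8  10. ]
rz 2.02
```

carry_out([
  [[-0.011, 0.006, 0.005], [-0.3, -0.8, 1.5], 0.087],
  [[-0.002, 0.001, 0.005], [0, 0, 0], 0.08],
  [[0, 0, 0], [0, 0, 0], 0.07],
  [[0, 0, 0], [0, 0, 0], 0.06],
])

```text
time_s: 42.85
ee_pos: [557.1, 367.9, 173.5]
ee_rot: [[-0.995, -0.097, -0.002], [-0.097, 0.995, -0.002], [0.002, -0.002, -1.0]]
force: [0.3, -0.3, 0.8]
gripper_width: 0.825
```

```bash
python3 go.py 558.2 368.5 114 185
```

```text
t 42.85 p [557.1 367.9 173.5] az -174.46 F [ 0.3 -0.3  0.8] w 71.8 q [ 0.42  0.64  1.36 -0.    1.14 -1.25]
tilt err deg (tool x,y) [-0.1  -0.12  0.  ]
tool shift mm [-1.3  0.6 59.5]
rz 0.54
```

carry_out([
  [[-0.001, 0.0005, 0.02], [-0.1, -0.1, 0.5], 0.06],
  [[0, 0, 0.018], [0, 0, 0], 0.055],
  [[0, 0, 0.01], [0, 0, 0], 0.05],
  [[0, 0, 0.002], [0, 0, 0], 0.05],
  [[0, 0, 0], [0, 0, 0], 0.05],
])

```text
time_s: 43.35
ee_pos: [559.3, 369.1, 123.7]
ee_rot: [[-0.996, -0.089, 0.003], [-0.089, 0.996, 0.001], [-0.003, 0.001, -1.0]]
force: [0.4, -0.0, 0.4]
gripper_width: 0.582
```

```bash
python3 go.py 558.2 368.5 114 185
```

```text
t 43.35 p [559.3 369.1 123.7] az -174.92 F [ 0.4 -0.   0.4] w 50.6 q [ 0.42  0.7   1.4   0.    1.04 -1.24]
tilt err deg (tool x,y) [ 0.06  0.18 -0.  ]
tool shift mm [ 1.2 -0.5  9.7]
rz 0.08
```

carry_out([
  [[0.001, -0.0005, 0.007], [0, 0.1, 0], 0.04],
  [[0, 0, 0.001], [0, 0, 0], 0.01],
  [[0, 0, 0], [0, 0, 0], 0.01],
  [[0, 0, 0], [0, 0, 0], 0.01],
  [[0, 0, 0], [0, 0, 0], 0.01],
  [[0, 0, 0], [0, 0, 0], 0.01],
])

```text
time_s: 43.95
ee_pos: [559.3, 368.2, 117.0]
ee_rot: [[-0.996, -0.089, 0.004], [-0.089, 0.996, 0.001], [-0.004, 0.001, -1.0]]
force: [-0.6, 0.5, -0.8]
gripper_width: 0.32
```

```bash
python3 go.py 558.2 368.5 114 245
```

```text
t 43.95 p [559.3 368.2 117. ] az -174.9 F [-0.6  0.5 -0.8] w 27.8 q [ 0.42  0.71  1.4  -0.    1.03 -1.24]
tilt err deg (tool x,y) [0.05 0.23 0.  ]
tool shift mm [1.1 0.4 3. ]
rz -59.9
```

carry_out([
  [[0, 0, 0], [0, 0, 0], 0.01],
  [[0, 0, 0], [0, 0, -3], 0.01],
  [[0, 0, 0], [0, 0, -5], 0.01],
  [[0, 0, 0], [0, 0, -6], 0.01],
  [[0, 0, 0], [0, 0, -6], 0.01],
  [[0, 0, 0], [0, 0, -6], 0.01],
  [[0, 0, 0], [0, 0, -6], 0.01],
  [[0, 0, 0], [0, 0, -6], 0.01],
  [[0, 0, 0], [0, 0, -6], 0.01],
  [[0, 0, 0], [0, 0, -6], 0.01],
  [[0, 0, 0], [0, 0, -4], 0.01],
  [[0, 0, 0], [0, 0, 0], 0.01],
])

```text
time_s: 45.15
ee_pos: [559.0, 368.7, 117.0]
ee_rot: [[-0.487, -0.873, 0.002], [-0.873, 0.487, 0.004], [-0.004, -0.0, -1.0]]
force: [0.2, 0.4, -1.2]
gripper_width: 0.315
```

```bash
python3 go.py 558.2 368.5 114 245
```

```text
t 45.15 p [559.  368.7 117. ] az -119.16 F [ 0.2  0.4 -1.2] w 27.4 q [ 0.42  0.71  1.4   0.    1.03 -2.22]
tilt err deg (tool x,y) [-0.01  0.25  0.  ]
tool shift mm [0.6 0.6 3. ]
rz -4.16
```

carry_out([
  [[0, 0, 0], [0, 0, -2.5], 0.01],
  [[0, 0, 0], [0, 0, -1.5], 0.01],
  [[0, 0, 0], [0, 0, 0], 0.01],
  [[0, 0, 0], [0, 0, 0], 0.01],
])

```text
time_s: 45.55
ee_pos: [559.0, 368.7, 117.0]
ee_rot: [[-0.428, -0.904, 0.002], [-0.904, 0.428, 0.004], [-0.004, -0.0, -1.0]]
force: [-0.2, 0.0, -1.4]
gripper_width: 0.319
```

```bash
python3 go.py 558.2 368.5 114 245; python3 -c "
from h import *
c=cap('wrist')
np.savez('w28.npz',**{k:np.array(c[k]) for k in c})
cv2.imwrite('pics/w28.png',c['color'][:,:,::-1])"
```

```text
t 45.55 p [559.  368.7 117. ] az -115.37 F [-0.2  0.  -1.4] w 27.8 q [ 0.42  0.71  1.4   0.    1.03 -2.29]
tilt err deg (tool x,y) [-0.01  0.26 -0.  ]
tool shift mm [0.6 0.6 3. ]
rz -0.37
```

View pics/w28.png

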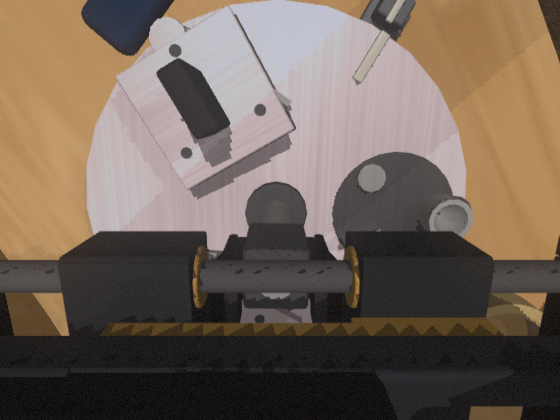

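```bash
python3 -c "
from h import *
c=dict(np.load('w28.npz'))
cv2.imwrite('pics/w29.png',cv2.resize(c['color'][0:90,340:430,::-1],None,fx=6.6,fy=6.6,interpolation=cv2.INTER_CUBIC))"
```

```text
(no output)
```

View pics/w29.png

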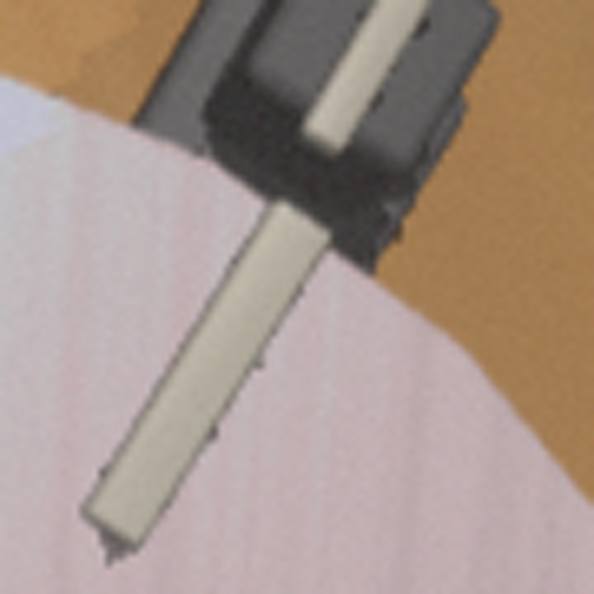

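```bash
python3 - <<'E'
from h import *
c=dict(np.load('w28.npz'))
W=lambda x,y:(340+x/6.6,0+y/6.6)
az=lambda d:np.degrees(np.arctan2(d[1],d[0])).round(1)
P=cloud(c);print('finger z',P[8:20:3,388:404:4,2].round())
for hub in (np.array([558.2,368.6]),):
  for n,x,y,z in [('home out',305,215,34),('home in',117,525,34),('ptr in',325,140,33),('ptr mid',365,70,33),('ptr in',325,140,67),('ptr mid',365,70,67)]:
    p=onz(c,*W(x,y),z)[:2];d=p-hub;print(n,z,p.round(1),'r',np.hypot(*d).round(1),az(d))
E
```

```text
finger z [[31. 34. 36. 34.]
 [32. 34. 34. 30.]
 [31. 34. 34. 31.]
 [35. 34. 32. 30.]]
home out 34 [443.3 291. ] r 138.7 -146.0
home in 34 [470.8 309.9] r 105.3 -146.1
ptr in 33 [438.7 285.5] r 145.5 -145.2
ptr mid 33 [433.  281.4] r 152.6 -145.1
ptr in 67 [451.4 288.5] r 133.5 -143.1
ptr mid 67 [446.5 284.9] r 139.6 -143.2
```

carry_out([
  [[0, 0, 0], [0, 0, -0.9], 0.01],
  [[0, 0, 0], [0, 0, 0], 0.01],
  [[0, 0, 0], [0, 0, 0], 0.01],
])

```text
time_s: 45.9
ee_pos: [559.0, 368.7, 117.0]
ee_rot: [[-0.414, -0.91, 0.002], [-0.91, 0.414, 0.004], [-0.004, -0.0, -1.0]]
force: [0.3, -1.3, -1.3]
gripper_width: 0.323
```

```bash
python3 go.py 558.2 368.5 114 245; python3 -c "
from h import *
c=cap('wrist')
np.savez('w30.npz',**{k:np.array(c[k]) for k in c})
cv2.imwrite('pics/w30.png',cv2.resize(c['color'][0:90,340:430,::-1],None,fx=6.6,fy=6.6,interpolation=cv2.INTER_CUBIC))"
```

```text
t 45.9 p [559.  368.7 117. ] az -114.44 F [ 0.3 -1.3 -1.3] w 28.1 q [ 0.42  0.71  1.4   0.    1.03 -2.3 ]
tilt err deg (tool x,y) [-0.01  0.25 -0.  ]
tool shift mm [0.5 0.6 3. ]
rz 0.56
```

View pics/w30.png

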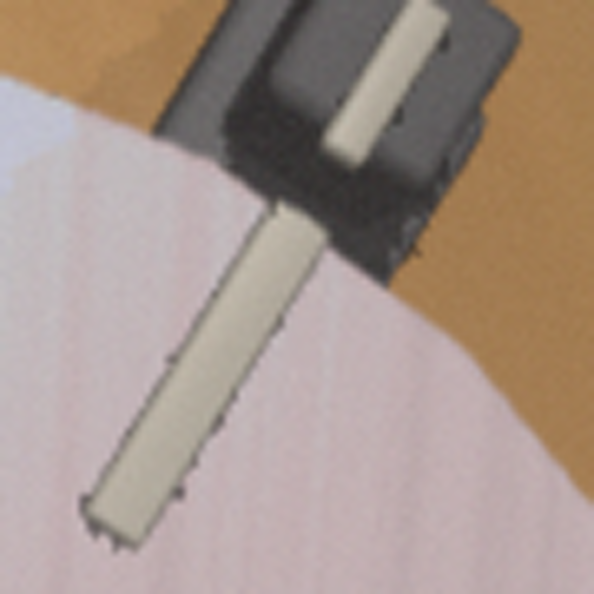

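carry_out([
  [[0, 0, 0], [0, 0, 0], 0.04],
  [[0, 0, 0], [0, 0, 0], 0.06],
  [[0, 0, 0], [0, 0, 0], 0.07],
  [[0, 0, 0], [0, 0, 0], 0.07],
  [[0, 0, -0.01], [0, 0, 0], 0.07],
  [[0, 0, -0.03], [0, 0, 0], 0.07],
  [[0, 0, -0.05], [0, 0, 0], 0.07],
  [[0, 0, -0.05], [0, 0, 0], 0.07],
  [[0, 0, -0.03], [0, 0, 6], 0.07],
  [[0, 0, -0.01], [0, 0, 8], 0.06],
  [[0, 0, 0], [0, 0, 8], 0.06],
  [[0, 0, 0], [0, 0, 6], 0.06],
])

```text
time_s: 47.15
ee_pos: [559.4, 369.0, 312.3]
ee_rot: [[-0.805, -0.594, 0.009], [-0.594, 0.805, 0.008], [-0.012, 0.001, -1.0]]
force: [0.2, -0.2, -0.3]
gripper_width: 0.699
```

```bash
python3 go.py 470 140 250 161.5; python3 -c "
from h import *
c=cap('wrist','w31.png')
np.savez('w31.npz',**{k:np.array(c[k]) for k in c})"
```

```text
t 47.15 p [559.4 369.  312.3] az -143.57 F [ 0.2 -0.2 -0.3] w 60.8 q [ 0.41  0.51  1.21  0.    1.41 -1.79]
tilt err deg (tool x,y) [0.08 0.71 0.  ]
tool shift mm [ 208.6 -131.2   59.5]
rz 54.93
```

View pics/w31.png

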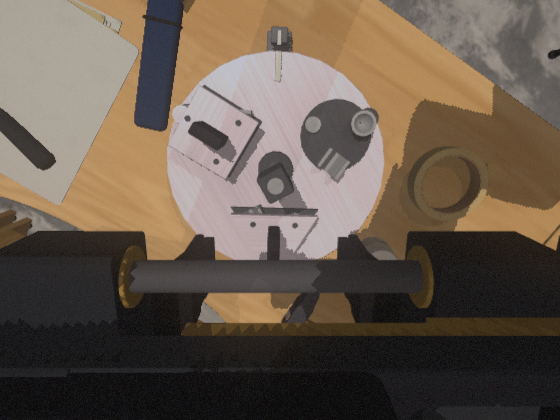

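carry_out([
  [[0.015, -0.01, 0], [0, 0.5, 4], 0.06],
  [[0.03, -0.015, 0.01], [0, 0, 8], 0.06],
  [[0.025, -0.025, 0.01], [0, 0, 8], 0.06],
  [[0.02, -0.03, 0.02], [0, 0, 8], 0.06],
  [[0.015, -0.035, 0.02], [0, 0, 8], 0.06],
  [[0.01, -0.035, 0.02], [0, 0, 8], 0.06],
  [[0, -0.035, 0.02], [0, 0, 6], 0.06],
  [[0, -0.03, 0.01], [0, 0, 0], 0.06],
  [[0, -0.015, 0], [0, 0, 0], 0.06],
  [[0, 0, 0], [0, 0, 0], 0.06],
  [[0, 0, 0], [0, 0, 0], 0.06],
])

```text
time_s: 48.3
ee_pos: [474.5, 100.6, 203.1]
ee_rot: [[-0.968, 0.25, 0.015], [0.25, 0.968, 0.009], [-0.012, 0.013, -1.0]]
force: [0.6, 0.2, 0.5]
gripper_width: 0.687
```

```bash
python3 go.py 494 98 190 161.5
```

```text
t 48.3 p [474.5 100.6 203.1] az 165.52 F [0.6 0.2 0.5] w 59.8 q [-0.03  0.36  1.81  0.01  0.96 -1.35]
tilt err deg (tool x,y) [0.73 0.7  0.  ]
tool shift mm [-19.3   2.2  13.4]
rz 4.02
```

carry_out([
  [[-0.012, 0.002, 0], [0.5, 0.5, 3.5], 0.06],
  [[-0.003, 0, 0], [0, 0, 0], 0.06],
  [[0, 0, 0], [0, 0, 0], 0.06],
])

```text
time_s: 48.6
ee_pos: [491.0, 101.0, 204.8]
ee_rot: [[-0.952, 0.304, 0.007], [0.305, 0.953, 0.004], [-0.006, 0.006, -1.0]]
force: [-0.1, -0.5, 0.0]
gripper_width: 0.692
```

```bash
python3 go.py 430.3 119.3 110 161.5; python3 -c "
from h import *
c=cap('wrist')
np.savez('w32.npz',**{k:np.array(c[k]) for k in c})
P=cloud(c);m=np.hypot(P[...,0]-431,P[...,1]-119)<45
v,u=np.where(m);print(u.min(),u.max(),v.min(),v.max())
u0,v0=int(u.min()),int(v.min());print(u0,v0)
cv2.imwrite('pics/w32.png',cv2.resize(c['color'][v0:v0+120,u0:u0+120,::-1],None,fx=5,fy=5,interpolation=cv2.INTER_CUBIC))"
```

```text
t 48.6 p [491.  101.  204.8] az 162.27 F [-0.1 -0.5  0. ] w 60.2 q [-0.02  0.38  1.76  0.01  0.99 -1.29]
tilt err deg (tool x,y) [ 0.35  0.32 -0.  ]
tool shift mm [63.9 -1.6 94.4]
rz 0.77
95 450 71 419
95 71
```

View pics/w32.png

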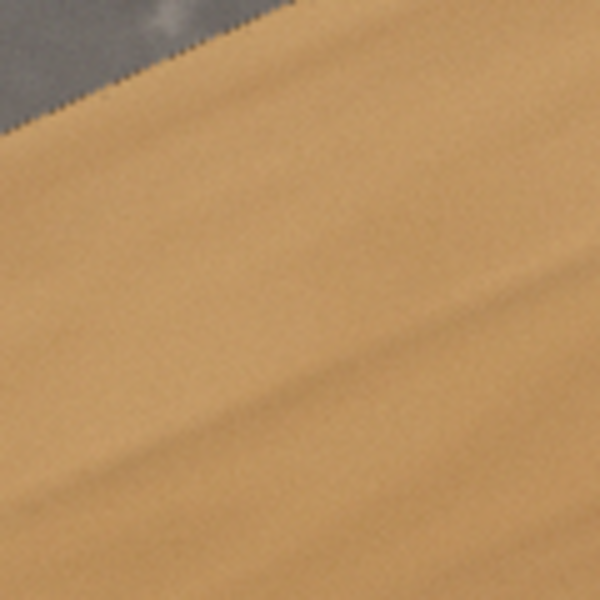

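```bash
python3 -c "
from h import *
c=dict(np.load('w32.npz'))
cv2.imwrite('pics/w33.png',c['color'][:240,:,::-1])
cv2.imwrite('pics/w34.png',cv2.resize(c['color'][75:185,215:335,::-1],None,fx=5,fy=5,interpolation=cv2.INTER_CUBIC))"
```

```text
(no output)
```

View pics/w34.png

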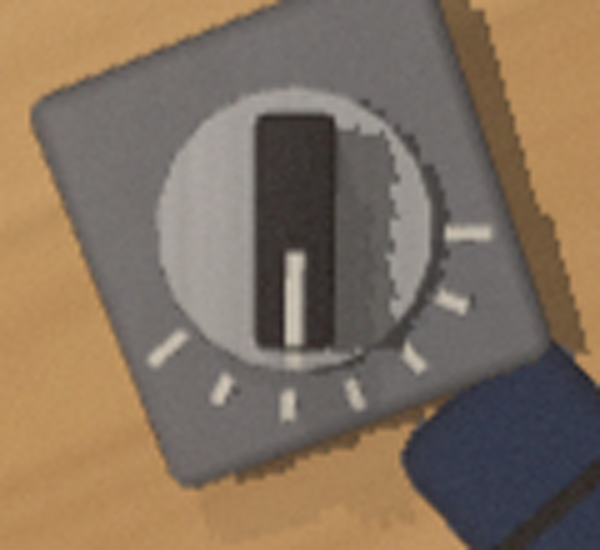

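```bash
python3 - <<'E'
from h import *
c=dict(np.load('w32.npz'))
az=lambda d:np.degrees(np.arctan2(d[1],d[0])).round(1)
V=lambda x,y:(215+x/5,75+y/5)
dc=onz(c,*V(295,229),34)[:2];
ms=np.array([onz(c,*V(*a),26)[:2] for a in [(468,233),(453,301),(413,359),(355,394),(288,404),(222,388),(167,347)]])
A=np.c_[2*ms,np.ones(7)];s=np.linalg.lstsq(A,(ms**2).sum(1),rcond=None)[0];mc=s[:2];print('disc',dc,'mark circle',mc)
for C in (dc,mc): print([az(m-C) for m in ms],'tick',az(onz(c,*V(293,361),34)[:2]-C))
print('line',az(onz(c,*V(293.5,345),60)-onz(c,*V(296,252),60)),'bar edges',az(onz(c,*V(258,345),60)-onz(c,*V(259,120),60)),az(onz(c,*V(332,345),60)-onz(c,*V(332,120),60)))
E
```

```text
disc [431.57628894 119.36434294] mark circle [432.10890892 119.29928927]
[np.float64(70.8), np.float64(48.2), np.float64(25.2), np.float64(2.7), np.float64(-20.1), np.float64(-42.9), np.float64(-65.7)] tick -18.7
[np.float64(71.7), np.float64(49.0), np.float64(25.7), np.float64(2.9), np.float64(-20.3), np.float64(-43.5), np.float64(-66.5)] tick -18.9
line -19.3 bar edges -18.3 -17.5
```

carry_out([
  [[0.02, 0, 0.01], [0.3, 0.3, 0.5], 0.06],
  [[0.025, -0.001, 0.02], [0, 0, 0], 0.06],
  [[0.01, 0, 0.02], [0, 0, 0], 0.06],
  [[0, 0, 0.02], [0, 0, 0], 0.05],
  [[0, 0, 0.005], [0, 0, 0], 0.05],
  [[0, 0, 0], [0, 0, 0], 0.05],
])

```text
time_s: 49.25
ee_pos: [436.6, 120.6, 129.5]
ee_rot: [[-0.953, 0.303, 0.006], [0.303, 0.953, 0.001], [-0.005, 0.003, -1.0]]
force: [0.3, 0.6, -0.1]
gripper_width: 0.587
```

```bash
python3 go.py 430.6 119.4 80 161.8
```

```text
t 49.25 p [436.6 120.6 129.5] az 162.34 F [ 0.3  0.6 -0.1] w 51.1 q [ 0.02  0.46  1.95  0.    0.73 -1.24]
tilt err deg (tool x,y) [ 0.18  0.28 -0.  ]
tool shift mm [ 5.6 -3.2 49.4]
rz 0.54
```

carry_out([
  [[0.005, -0.003, 0.015], [0.1, 0.2, 0.5], 0.05],
  [[0.001, 0, 0.02], [0, 0, 0], 0.05],
  [[0.001, 0, 0.018], [0, 0, 0], 0.04],
  [[0, 0, 0.008], [0, 0, 0], 0.04],
  [[0, 0, 0], [0, 0, 0], 0.04],
  [[0, 0, 0], [0, 0, 0], 0.04],
])

```text
time_s: 49.85
ee_pos: [436.1, 120.6, 71.6]
ee_rot: [[-0.951, 0.309, 0.015], [0.309, 0.951, 0.001], [-0.014, 0.006, -1.0]]
force: [0.3, -0.3, -0.3]
gripper_width: 0.464
```

```bash
python3 go.py 430.6 119.4 43 161.8
```

```text
t 49.85 p [436.1 120.6  71.6] az 161.98 F [ 0.3 -0.3 -0.3] w 40.4 q [ 0.02  0.57  2.    0.    0.55 -1.24]
tilt err deg (tool x,y) [ 0.35  0.82 -0.  ]
tool shift mm [ 5.3 -3.1 28.5]
rz 0.18
```

carry_out([
  [[0.005, -0.003, 0.012], [0.3, 0.7, 0.2], 0.035],
  [[0.001, 0, 0.01], [0, 0, 0], 0.035],
  [[0, 0, 0.002], [0, 0, 0], 0.035],
  [[0, 0, 0], [0, 0, 0], 0.035],
])

```text
time_s: 50.25
ee_pos: [431.0, 119.6, 47.3]
ee_rot: [[-0.95, 0.313, 0.006], [0.313, 0.95, 0.0], [-0.005, 0.002, -1.0]]
force: [1.0, -0.1, -0.1]
gripper_width: 0.404
```

```bash
python3 go.py 430.6 119.4 43 161.8
```

```text
t 50.25 p [431.  119.6  47.3] az 161.77 F [ 1.  -0.1 -0.1] w 35.2 q [ 0.02  0.62  2.02  0.    0.49 -1.23]
tilt err deg (tool x,y) [ 0.11  0.3  -0.  ]
tool shift mm [ 0.4 -0.3  4.3]
rz -0.03
```

carry_out([
  [[0, 0, 0.003], [0.1, 0.3, 0], 0.005],
  [[0, 0, 0], [0, 0, 0], 0.005],
  [[0, 0, 0], [0, 0, 0], 0.005],
  [[0, 0, 0], [0, 0, 0], 0.005],
  [[0, 0, 0], [0, 0, 0], 0.005],
  [[0, 0, 0], [0, 0, 0], 0.005],
  [[0, 0, 0], [0, 0, 0], 0.005],
  [[0, 0, 0], [0, 0, 1.0], 0.005],
  [[0, 0, 0], [0, 0, 0.9], 0.005],
  [[0, 0, 0], [0, 0, 0], 0.005],
  [[0, 0, 0], [0, 0, 0], 0.005],
])

```text
time_s: 51.35
ee_pos: [431.1, 119.3, 44.1]
ee_rot: [[-0.938, 0.346, -0.0], [0.346, 0.938, -0.0], [0.0, -0.0, -1.0]]
force: [0.0, -0.9, -2.0]
gripper_width: 0.159
```

```bash
python3 go.py 430.6 119.4 43 159.9
```

```text
t 51.35 p [431.1 119.3  44.1] az 159.74 F [ 0.  -0.9 -2. ] w 13.9 q [ 0.02  0.63  2.01 -0.    0.5  -1.2 ]
tilt err deg (tool x,y) [-0.03 -0.01  0.  ]
tool shift mm [ 0.5 -0.1  1.1]
rz -0.16
```

Release, rise and check.

carry_out([
  [[0, 0, 0], [0, 0, 0], 0.03],
  [[0, 0, 0], [0, 0, 0], 0.05],
  [[0, 0, 0], [0, 0, 0], 0.05],
  [[0, 0, 0], [0, 0, 0], 0.05],
  [[0, 0, -0.02], [0, 0, 0], 0.05],
  [[0, 0, -0.04], [0, 0, 0], 0.05],
  [[-0.02, 0, -0.05], [0, 0, 0], 0.06],
  [[-0.025, 0, -0.04], [0, 0, 0], 0.06],
  [[-0.01, 0, -0.02], [0, 0, 0], 0.06],
  [[0, 0, 0], [0, 0, 0], 0.06],
  [[0, 0, 0], [0, 0, 0], 0.06],
])

```text
time_s: 52.45
ee_pos: [481.8, 100.4, 217.7]
ee_rot: [[-0.938, 0.346, -0.004], [0.346, 0.938, -0.0], [0.004, -0.002, -1.0]]
force: [-0.5, -0.1, -1.1]
gripper_width: 0.691
```

```bash
python3 go.py; python3 -c "
from h import *
c=cap('wrist')
np.savez('w35.npz',**{k:np.array(c[k]) for k in c})
cv2.imwrite('pics/w35.png',cv2.resize(c['color'][75:195,215:335,::-1],None,fx=5,fy=5,interpolation=cv2.INTER_CUBIC))
c=cap('scene');cv2.imwrite('pics/s3.png',c['color'][:,:,::-1])
c=cap('top');cv2.imwrite('pics/t3.png',cv2.resize(c['color'][130:270,130:440,::-1],None,fx=2.5,fy=2.5,interpolation=cv2.INTER_CUBIC))"
```

```text
t 52.45 p [481.8 100.4 217.7] az 159.73 F [-0.5 -0.1 -1.1] w 60.1 q [-0.02  0.36  1.76 -0.    1.03 -1.24]
tilt err deg (tool x,y) [-0.09 -0.23  0.  ]
```

View pics/w35.png

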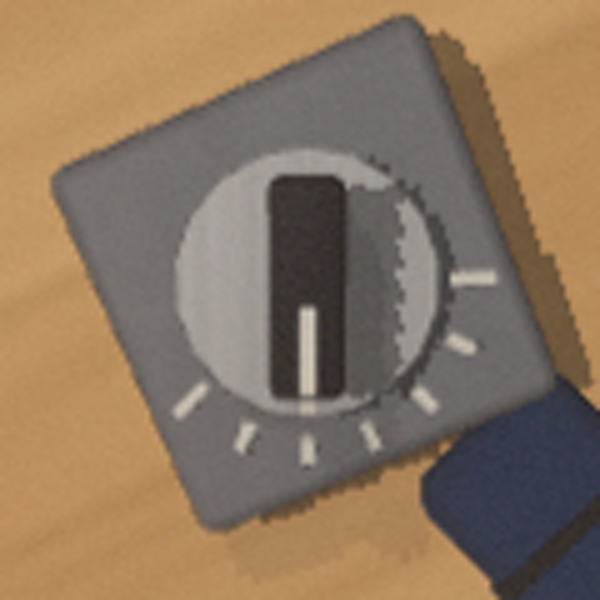

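View pics/s3.png

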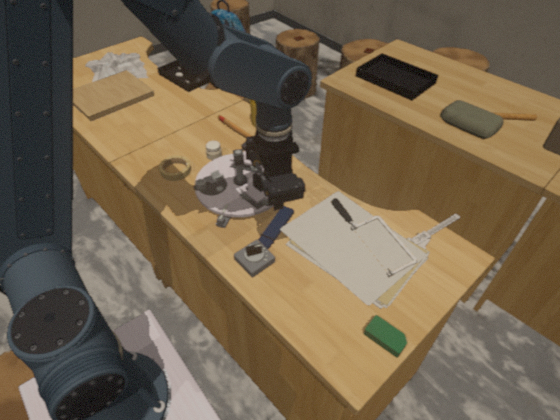

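View pics/t3.png

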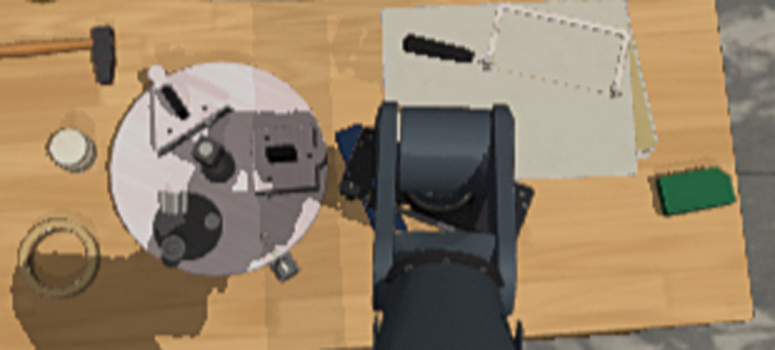

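The dial line (307,350) meets mark 4 (307,450) exactly. Last, I'll check both plates and home in the picture taken after the hub was released.

```bash
python3 - <<'E'
from lvl import *
c=dict(np.load('w31.npz'))
hub=np.array([558.2,368.6])
for n,a in (('sq',-85),('tri',35)):
    ctr=hub+85*np.array([np.cos(np.radians(a)),np.sin(np.radians(a))]);print(n,ctr);level(c,ctr,50)
az=lambda d:np.degrees(np.arctan2(d[1],d[0])).round(2)
for n,u,v,z in [('home in',276.5,80,34),('home out',278.5,54,34),('ptr',279.5,40,33)]:
    p=onz(c,u,v,z)[:2];print(n,np.hypot(*(p-hub)).round(1),az(p-hub))
t=eyes.capture('top')
for n,a in (('sq',-85),):
    ctr=hub+85*np.array([np.cos(np.radians(a)),np.sin(np.radians(a))]);level(t,ctr,50)
level(t,hub+85*np.array([np.cos(np.radians(35)),np.sin(np.radians(35))]),50)
cv2.imwrite('pics/w36.png',cv2.resize(c['color'][20:240,150:400,::-1],None,fx=2.7,fy=2.7,interpolation=cv2.INTER_CUBIC))
E
```

```text
sq [565.60823813 283.92345066]
plate z 65.95 slope deg [0.19 0.04] n 3885
tri [627.82792376 417.35399709]
plate z 66.08 slope deg [-0.   0.1] n 2054
home in 105.4 -143.94
home out 134.3 -144.85
ptr 149.7 -145.15
plate z 64.42 slope deg [-0.04  0.21] n 192
plate z 64.87 slope deg [-0.76 -0.14] n 193
```

View pics/w36.png

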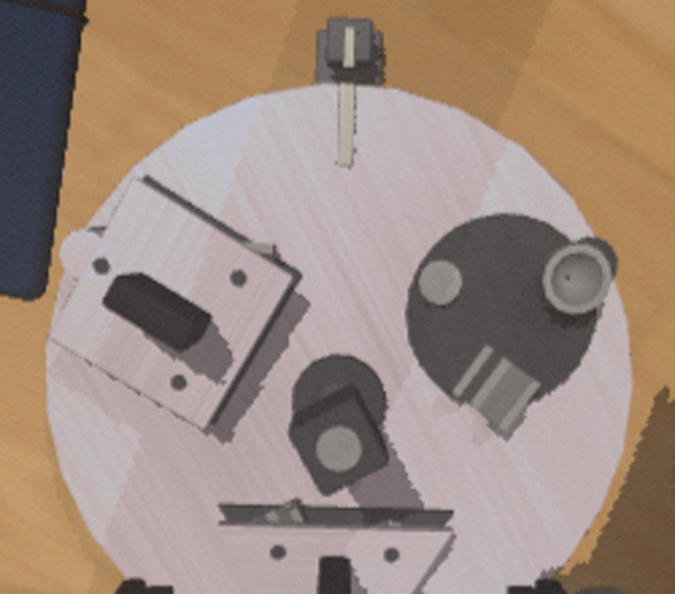

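All good: both plates level at home height, and the white mark in line with the pointer. Handing in.

```bash
python3 -c "
from rig import bot
print(bot.close_job())"
```

```text
the job is handed in; nothing more can be done
None
```

The table is loaded and the job is handed in at about 53 s of the 210 s. The round plate was absent. I set the triangle and square plates on their own stations, lugs toward the rim, each while its station was at the pointer. I then turned the table home by the hub head and set the dial to mark 4.

**Plates:** Both tops measured about 66 mm above the bench in the wrist view, against 65 mm expected. The deck also read about 1.3 mm high there. Slope was 0.2° or less. The coarser top view read 64.4 and 64.9 mm, with up to 0.8° on the triangle over only 193 pixels; I took that as noise.

**Home mark:** It lies in line with the pointer within about 0.3° at the rim. The inner end of the mark read about 1° off in the last coarse view, though the closer view before I let go of the hub showed them in line.

**Dial:** My first setting came out about 2° short of mark 4, so I went back and corrected it. The white line now meets mark 4.

**Jar, tape and wax block:** I never touched them. In the last pictures they look to be in their starting places, though I did not measure their positions.

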